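# Gang three copper strips in the filing clamp, flush and tight

### The arm

A 6-joint arm with a two-finger parallel gripper is mounted at the origin on a cart in front of the work surface, level with it; the furniture and walls round the work are solid. World frame = base frame: x ahead of the robot, y to its left, z up, the work surface at z = 0. Lengths are in mm, angles in rad, forces in N, time in s.
With the tool pointing down it reaches from about 275 to 850 mm from the base axis. Payload 5.2 kg.
Tool frame: the origin (TCP) lies between the finger pads; the fingertips stand 8 mm ahead of it and the grasp point (between the pads) lies 11 mm behind it (nose_length is the distance from the TCP to the fingertips, in mm); z points along the fingers, y is the direction in which the jaws open and shut (so a half turn about z gives the same grasp; the last joint's range is limited). The gripper opens to 85 mm and grips with 20 to 120 N. Pads are 22 mm wide; open, the fingers measure 114 mm over their backs; the gripper's body (76 mm by 85 mm) begins 54 mm behind the grasp point. The pads swing forward as they close: fully open they stand 13 mm farther back than shut.
Start: joints at [-1.539, 0.259, 1.535, -0, 1.348, -0.203], TCP at [127.978, -534.908, 239.31] pointing down, gripper open.
Joint ranges: [-3.14, 3.14], [-0.91, 2.08], [0.19, 2.58], [-1.22, 4.36], [0.22, 2.71], [-3.12, 3.12]. Speed limits (rad/s): [2.57, 2.57, 3.14, 3.14, 3.14, 3.14].

### API

Orientations are given as a unit quaternion [w, x, y, z].
In Python, from cell import get_obs, read_camera, calibration, finish_job, nose_length gives the robot as it stands.
- The arm moves only by the tool jog_arm, never from a script. Its argument "series" is a list of rows, each an object with "fingers": the closure in counts, from 0 (fully open) to 255 (shut); "delta_pos": the shift along the world's x, y, z in cm, a list of three; "roll": the turn about the world's z in degrees. A call has 1 to 10 rows; each row shifts and turns the commanded pose from where the row before left it; what a row does not reach is not made up. A row lasts 1/12 s, in which the tool goes at most 41.7 mm and 7.16 degrees, less where a joint would pass 70% of its speed; a pose out of reach is approached as far as the arm can. A call is refused whole if a number of a shift passes 4.17 or a number of a turn 7.16, either way. A call with a gripper value outside its range is refused whole. The fingers move at their own pace and stop on an object; "grip_force" is the grip in N (left out, the last holds). Time passes only in rows, so rows that do not move let the fingers close. It gives the time, the measured TCP pose, the force and the opening at its end, in the units of the state.
- get_obs(): the state, without advancing time (a new reading comes with each control period).
- read_camera(name): name is "side" or "top" or "wrist"; returns (picture, depth): 400x640x3 uint8, red, green, blue; 400x640 float32, mm along the optical axis (not along the pixel's ray), 0 where there is no reading.
- calibration(name): a dict with "fx", "fy", "cx", "cy" (pixels), "pose" (4x4, takes a point from camera to world coordinates). Camera axes: x right, y up, looking along -z (the intrinsics and any distortion apply to the point x, -y, -z); pixel columns grow to the right and rows downward; lengths in mm; the calibration is good to about 2 mm. The wrist camera is an equidistant fisheye: a pixel r from the principal point sees the ray r / f radians off the axis. A picture is of the moment at which its call begins: read the wrist's pose just before it. calibration takes no time and is no camera call; for the wrist camera it gives the pose at the moment of the call.
- finish_job(): hands the job in, once; it reports no verdict.
The state is a dict: "time_s": time; "qpos": joint angles; "joint_vel": joint speeds; "joint_efforts": joint torques, N m; "position": TCP position; "tool_rot": TCP orientation; "contact_force": force on the tool from outside, world axes, zero at the start; "wrist_torque": the same for the moment, N m; "opening": finger opening in mm.
Only numpy, scipy, OpenCV 4.12 (cv2) and the standard library are available. Lean on these libraries where they do the work, as an engineer would, in place of code of your own. Each camera call takes 0.05 s, during which the arm holds its last target. There are 200 camera calls.

### The job

Make up the gang of three copper strips for filing: one already lies in the clamp, so count two more in beside it from those on the board, and leave the other two strips where they lie. All three must lie flat side by side with their ends butted flush against the clamp's end stop; then swing the lever over until you feel that the jaws hold them tight, without crushing the soft copper, and let go. Do not disturb the scratch brush, the beeswax or the tweezers.

Things in the scene. Friction and masses are not known exactly. Their poses are not given: they have to be found in the camera images.
- clamp: Gang clamp for filing, fixed on the work board: grey base plate whose flat top, the bed, is 12 mm above the board (x -49 to +59, y -100 to +50 mm). Origin: under the middle of the loading space, level with the board's top. +x runs along the strips from the open front to the end stop, +y from the moving jaw to the back jaw, z up. Strips lie on the bed side by side along x, between the jaws.
- clamp_stop (a point): Middle of the end stop's flat face, which looks to the clamp's -x, 4 mm above the bed. The stop is a steel bar 10 mm thick, 10 mm high above the bed, reaching 39 mm to either side in y. A strip butted against it has its centre 27.5 mm from this face.
- back_jaw: Back jaw, a fixed steel bar on the bed, 40 mm long (x) x 11 x 10 mm high. Origin: middle of the lower edge of its gripping face, which looks to the clamp's -y; axes as the clamp's. It was set by hand, so its y in the clamp differs by a few mm between starts.
- jaw: Moving jaw, a steel bar on the bed, 40 mm long (x) x 13 x 10 mm high, sliding along the clamp's y. Origin: middle of the lower edge of its gripping face, which looks to the clamp's +y; axes as the clamp's. Open, it stands 65 to 69 mm from the back jaw; the lever drives it.
- lever (a joint): Angle of the clamp lever, rad: 0 open, 1.92 at most. It swings level, clockwise seen from above, and drives the moving jaw 18 mm a radian (up to 34.6 mm) towards the back jaw. It drags steadily with about 3 N at the handle and stays where it is left. With three strips the jaws meet them somewhere about 1.6 to 1.85 rad.
- lever_grip (a point): Middle of the lever's upright black handle, a round post 16 mm across and 36 mm high, 75 mm from the pivot; the steel lever arm lies right under it. Once the strips are pinched its resistance rises steeply: 5 to 10 N over the drag grips well, over 20 N bruises the copper; the drag keeps the grip when it is let go.
- lever_pivot (a point): Point on the lever's upright pivot axis at the height of the middle of the handle.
- strip_1_mid (a point): Bare copper strip, a bar 55 long x 12 wide x 8 high mm, 45 g, lying flat. Point: its centre, half-way up (4 mm above its underside). x: across its width, y: along its length, z: up. This one already lies loosely in the clamp, on the bed near the back jaw, short of the stop.
- strip_2_mid (a point): Bare copper strip, a bar 55 long x 12 wide x 8 high mm, 45 g, lying flat. Point: its centre, half-way up (4 mm above its underside). x: across its width, y: along its length, z: up. This one starts on the board, apart from the clamp; strips 2 to 5 are alike. A tall torch stand rises left of the board, beyond y = 0.30 m.
- strip_3_mid (a point): Bare copper strip, a bar 55 long x 12 wide x 8 high mm, 45 g, lying flat. Point: its centre, half-way up (4 mm above its underside). x: across its width, y: along its length, z: up. This one starts on the board, apart from the clamp; strips 2 to 5 are alike. A tall torch stand rises left of the board, beyond y = 0.30 m.
- strip_4_mid (a point): Bare copper strip, a bar 55 long x 12 wide x 8 high mm, 45 g, lying flat. Point: its centre, half-way up (4 mm above its underside). x: across its width, y: along its length, z: up. This one starts on the board, apart from the clamp; strips 2 to 5 are alike. A tall torch stand rises left of the board, beyond y = 0.30 m.
- strip_5_mid (a point): Bare copper strip, a bar 55 long x 12 wide x 8 high mm, 45 g, lying flat. Point: its centre, half-way up (4 mm above its underside). x: across its width, y: along its length, z: up. This one starts on the board, apart from the clamp; strips 2 to 5 are alike. A tall torch stand rises left of the board, beyond y = 0.30 m.
- brush_mid (a point): Scratch brush with a wooden handle, bystander, 27 x 120 x 27 mm, lying on the board; its centre. In front of it lies a heavy black charcoal block, 75 x 120 x 31 mm.
- wax_mid (a point): Lump of brown beeswax, bystander, 30 x 40 x 15 mm, on the board; its centre.
- tweezers_mid (a point): Steel tweezers, bystander, 14 x 155 x 9 mm, lying on the board; their centre. Above them the bench peg and the handpiece on it reach out over the middle of the board (|y| under 0.05 m, from x = 0.43 m outwards, 0.22 to 0.285 m above the robot's base).

How it is judged:
By the outcome, as a careful person would: the job done as asked, in the order asked, and still so for the second after the job is handed in, with the robot touching nothing.
It also fails if it takes over 72 s, if anything falls off the work surface, if the arm or the gripper's body presses on something with over 40 N, if the wrist force passes 120 N, or if a joint passes its speed limit or range.

## Working session

There is one attempt and no reset: what is moved stays moved. The work goes in short steps, Python scripts to look and compute and a tool call to move; the robot and the scene stay as the last step left them, time stands still between calls to the robot, and variables do not carry over. Pictures are saved under pics/ and viewed, about 8 in all and at most 12, crops included, and the job is handed in when it is done.

Besides the shell and the picture viewer there is one more tool, called after "Request:" as name([rows], argument=value, ...), one row to a line, values as JSON. jog_arm: Moves the arm, as the interface text tells. Its arguments: {"type":"object","properties":{"series":{"type":"array","items":{"type":"object","properties":{"fingers":{"type":"number"},"delta_pos":{"type":"array","items":{"type":"number"}},"roll":{"type":"number"}}}},"grip_force":{"type":"number"}},"required":["series"]}

```bash
ls; mkdir -p pics; cat > h.py <<'E'
import numpy as np, cv2
from cell import *
def snap(n,f):
    c=calibration(n); p,d=read_camera(n); np.savez(f'/tmp/{f}.npz',p=p,d=d,**{k:np.array(v) for k,v in c.items()})
    cv2.imwrite(f'pics/{f}.png',p[:,:,::-1]); return p,d,c
def load(f):
    z=np.load(f'/tmp/{f}.npz'); return z['p'],z['d'],{k:z[k] for k in ('fx','fy','cx','cy','pose')}
def ray(c,u,v,fish=False):
    x=(u-c['cx'])/c['fx'];y=(v-c['cy'])/c['fy']
    if fish:
        r=np.hypot(x,y); s=np.sin(r)/max(r,1e-9); q=np.array([x*s,-y*s,-np.cos(r)])
    else: q=np.array([x,-y,-1.])
    P=np.array(c['pose']); return P[:3,3],P[:3,:3]@q
def onz(c,u,v,z,fish=False):
    o,r=ray(c,u,v,fish); return o+r*(z-o[2])/r[2]
E
python3 - <<'E'
from h import *
print(get_obs(),nose_length)
for n in('top','side'):
    p,d,c=snap(n,n+'0');print(n,c)
E
```

```text
pics
{'time_s': 0.0, 'qpos': array([-1.53881340e+00,  2.59339239e-01,  1.53607705e+00, -3.53792792e-06,
        1.34799599e+00, -2.02758886e-01]), 'joint_vel': array([ 8.13237478e-04,  1.82874190e-03, -3.72613615e-05, -1.22820644e-03,
       -1.13284722e-04, -4.57118818e-04]), 'joint_efforts': array([-4.25312228e-04, -4.46025324e+01, -2.90565830e+01, -4.16272242e-04,
        1.16735735e-02, -4.58434464e-07]), 'position': array([ 127.95257071, -534.38650037,  238.47912155]), 'tool_rot': array([-9.06647998e-04,  9.93119482e-01,  1.17101950e-01,  7.58743536e-05]), 'contact_force': array([ 0.43933072,  0.4066719 , -0.18577659]), 'wrist_torque': array([ 0.00578749, -0.02078625, -0.00758724]), 'opening': 85.20374130575539} 8.0
top {'fx': 479.6024715807579, 'fy': 479.6024715807579, 'cx': 312.6084088012116, 'cy': 187.9609269195686, 'pose': array([[-2.67541583e-02,  9.97325103e-01, -6.80209811e-02,
         4.92460944e+02],
       [-9.99607261e-01, -2.61235835e-02,  1.01431232e-02,
        -1.79304712e+01],
       [ 8.33903960e-03,  6.82656373e-02,  9.97632329e-01,
         1.08865916e+03],
       [ 0.00000000e+00,  0.00000000e+00,  0.00000000e+00,
         1.00000000e+00]])}
side {'fx': 396.45987411781135, 'fy': 396.45987411781135, 'cx': 315.0947180015979, 'cy': 196.108007855619, 'pose': array([[-8.36758758e-01,  2.94499679e-01, -4.61632667e-01,
         1.60535876e+02],
       [-5.47541078e-01, -4.41089941e-01,  7.11082577e-01,
         5.83679821e+02],
       [ 5.79206474e-03,  8.47767423e-01,  5.30336543e-01,
         5.84243182e+02],
       [ 0.00000000e+00,  0.00000000e+00,  0.00000000e+00,
         1.00000000e+00]])}
```

View pics/top0.png

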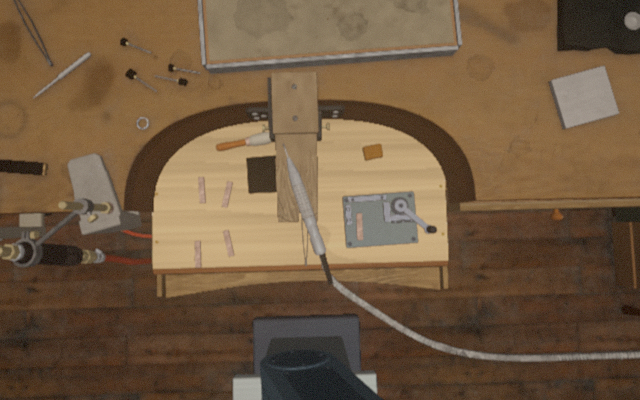

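View pics/side0.png

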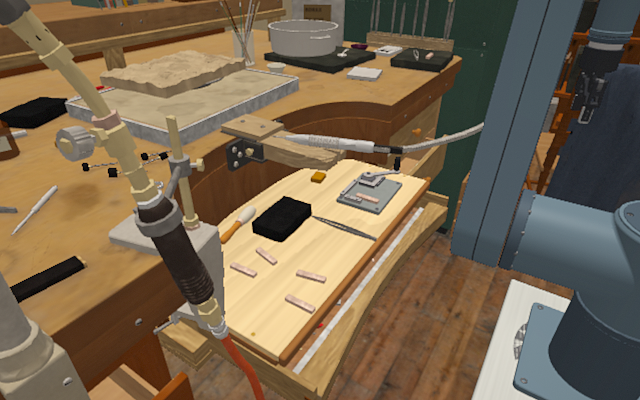

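The top view shows four loose strips at about (201,190), (227,194), (197,253) and (229,243). The clamp is at (380,220) with its back jaw to the left, the stop at the top, the lever pivot at (400,205) and the handle at (431,229). The handpiece hangs over the middle.

```bash
cat > m.py <<'E'
from h import *
p,d,c=load('top0')
h=cv2.cvtColor(p,cv2.COLOR_RGB2HSV)
for (u,v) in [(201,190),(227,194),(197,253),(229,243),(360,226)]: print(h[v,u],p[v,u], p[v,u+9] )
print('clamp px',p[235,385],'handle',onz(c,431,229,60),'pivot',onz(c,400,205,40), d[229,431],d[205,400])
for q in[(345,193),(416,192),(417,245),(346,247)]: print(q,onz(c,*q,12))
a=p.astype(int); m=((a[...,0]-a[...,2]>20)&(a[...,0]-a[...,2]<75)&(a[...,0]>110)).astype(np.uint8)
# strips: pinker = g close to b
m=((a[...,0]-a[...,1]>25)&(a[...,1]-a[...,2]<30)&(a[...,0]>130)).astype(np.uint8)
m[:150]=0;m[265:]=0;m[:,:160]=0;m[:,440:]=0
n,l,s,ce=cv2.connectedComponentsWithStats(m)
for i in range(1,n):
    if s[i,4]>40:
        ct=cv2.findContours((l==i).astype(np.uint8),0,2)[0][0]
        r=cv2.minAreaRect(ct); b=cv2.boxPoints(r)
        z=8 if ce[i][0]<300 else 20
        w=np.array([onz(c,*q,z) for q in b]); e=[w[1]-w[0],w[2]-w[1]]; L=max(e,key=np.linalg.norm)
        print(ce[i].round(1),s[i,4],onz(c,*ce[i],z).round(1),'len',[np.linalg.norm(k).round(1) for k in e],'ang',(np.degrees(np.arctan2(L[1],L[0]))%180).round(1))
E
python3 m.py; python3 - <<'E'
import cv2
a=cv2.imread('pics/top0.png')
b=cv2.resize(a[180:255,335:445],None,fx=7,fy=7,interpolation=cv2.INTER_CUBIC);cv2.imwrite('pics/c1.png',b)
E
```

```text
[ 13  70 186] [186 157 135] [189 163 117]
[ 11  71 184] [184 152 133] [193 166 120]
[ 12  76 175] [175 144 123] [201 174 130]
[ 12  72 184] [184 153 132] [200 171 126]
[ 11  70 179] [179 148 130] [126 127 121]
clamp px [125 126 123] handle [ 467.88667052 -279.52312196   60.        ] pivot [ 521.56547168 -218.89586158   40.        ] 937.2723 972.29895
(345, 193) [ 552.60208349 -101.42776977   12.        ]
(416, 192) [ 550.65249531 -261.50135523   12.        ]
(417, 245) [ 431.96023974 -258.81453105   12.        ]
(346, 247) [431.83930991 -99.8731192   12.        ]
[201.6 189.7] 158 [568.8 221.4   8. ] len [np.float64(13.9), np.float64(57.2)] ang 2.7
[226.8 194.1] 148 [557.4 164.8   8. ] len [np.float64(56.6), np.float64(13.4)] ang 167.1
[359.2 226.2] 126 [ 477.3 -130.    20. ] len [np.float64(11.1), np.float64(55.4)] ang 178.1
[228.1 242.7] 149 [448.3 163.4   8. ] len [np.float64(13.1), np.float64(57.9)] ang 11.7
[197.5 252.6] 143 [428.3 232.    8. ] len [np.float64(11.2), np.float64(51.0)] ang 179.4
```

View pics/c1.png

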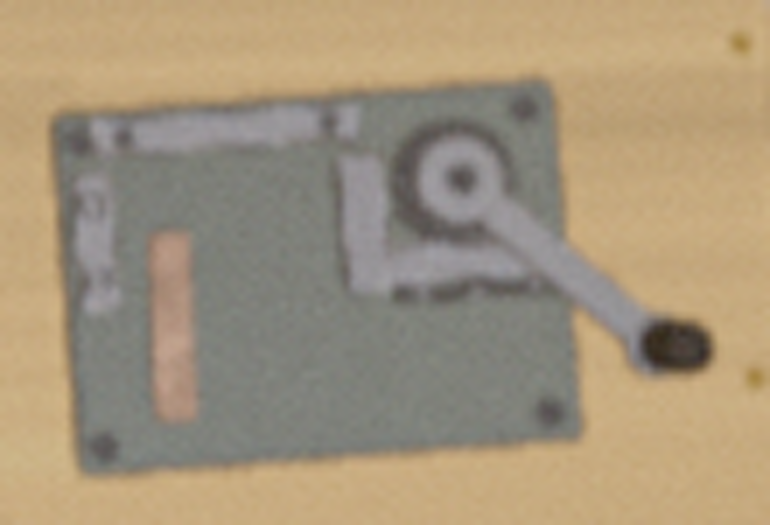

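The crop shows the stop at the top (~(235,125)), the back jaw at left (95,240), strip 1 at (172,327), the moving jaw at (365,225), the pivot at (462,180) and the handle at (675,345). Clamp yaw is about +2.7°. Before travelling I'll check how high the cable and handpiece are.

```bash
python3 - <<'E'
from h import *
p,d,c=load('top0')
P=np.array(c['pose'])
for u,v in [(290,170),(305,205),(318,240),(325,262),(331,280),(345,290),(380,315),(410,333),(440,347),(500,355),(600,355),(298,100),(300,210),(95,258),(130,215),(150,262),(300,330),(250,390)]:
    z=d[max(v-1,0):v+2,u-1:u+2]; z=z[z>0]; z=z.min() if len(z) else 0
    o,r=ray(c,u,v); print((u,v),(o+r*z).round())
c=calibration('wrist');print(c); 
E
```

```text
(290, 170) [579.  11. 279.]
(305, 205) [519. -13. 284.]
(318, 240) [460. -33. 285.]
(325, 262) [423. -44. 280.]
(331, 280) [393. -53. 279.]
(345, 290) [376. -76. 280.]
(380, 315) [ 334. -132.  283.]
(410, 333) [ 304. -179.  289.]
(440, 347) [ 283. -226.  297.]
(500, 355) [ 272. -315.  315.]
(600, 355) [ 279. -451.  355.]
(298, 100) [700.  -5. 275.]
(300, 210) [511.  -4. 279.]
(95, 258) [436. 366. 220.]
(130, 215) [511. 301. 227.]
(150, 262) [411. 333.  22.]
(300, 330) [ 131.   20. -536.]
(250, 390) [124. 121.   3.]
{'fx': 309.70691628693146, 'fy': 309.70691628693146, 'cx': 321.4075885707895, 'cy': 197.92075497764205, 'pose': array([[ 2.33131141e-01,  9.26685998e-01,  2.94793034e-01,
         2.02792930e+02],
       [-9.72443254e-01,  2.22783032e-01,  6.87156287e-02,
        -5.16657953e+02],
       [-1.99707507e-03, -3.02689250e-01,  9.53087210e-01,
         3.72002400e+02],
       [ 0.00000000e+00,  0.00000000e+00,  0.00000000e+00,
         1.00000000e+00]])}
```

Request:
jog_arm([
  {"delta_pos": [0,0,4]},
  {"delta_pos": [0,0,4]},
  {"delta_pos": [0,0,4]},
  {"delta_pos": [0,0,4]},
  {"delta_pos": [2.9,2.65,0],"roll": 6.6},
  {"delta_pos": [2.9,2.65,0],"roll": 6.6},
  {"delta_pos": [2.9,2.65,0],"roll": 6.6},
  {"delta_pos": [2.9,2.65,0],"roll": 6.6},
  {"delta_pos": [2.9,2.65,0],"roll": 6.6},
  {"delta_pos": [2.9,2.65,0],"roll": 6.6},
])

```text
schema error: expected keys fingers, delta_pos, roll
```

Request:
jog_arm([
  {"delta_pos": [2.9,2.65,0],"roll": 6.6},
  {"delta_pos": [2.9,2.65,0],"roll": 6.6},
  {"delta_pos": [2.9,2.65,0],"roll": 6.6},
  {"delta_pos": [2.9,2.65,0],"roll": 6.6},
  {"delta_pos": [2.9,2.65,0],"roll": 6.6},
  {"delta_pos": [2.9,2.65,-3],"roll": 6.6},
  {"delta_pos": [0,0,-4]},
  {"delta_pos": [0,0,-4]},
  {"delta_pos": [0,0,-4]},
  {"delta_pos": [0,0,-4]},
])

```text
schema error: expected keys fingers, delta_pos, roll
```

Request:
jog_arm([
  {"delta_pos": [0,0,-4]},
  {"delta_pos": [0,0,0]},
  {},
])

```text
schema error: expected keys fingers, delta_pos, roll
```

```bash
python3 - <<'E'
from h import *
print(get_obs()['position'],get_obs()['tool_rot'])
p,d,c=snap('wrist','w1');print(c['pose'])
cv2.imwrite('pics/w1s.png',cv2.resize(p[:,:,::-1],(800,500)))
E
```

```text
[ 127.97227991 -534.44728924  238.57631592] [-7.98079462e-04  9.93116132e-01  1.17131152e-01  6.63779933e-05]
[[ 2.33131141e-01  9.26685998e-01  2.94793034e-01  2.02792930e+02]
 [-9.72443254e-01  2.22783032e-01  6.87156287e-02 -5.16657953e+02]
 [-1.99707507e-03 -3.02689250e-01  9.53087210e-01  3.72002400e+02]
 [ 0.00000000e+00  0.00000000e+00  0.00000000e+00  1.00000000e+00]]
```

View pics/w1.png

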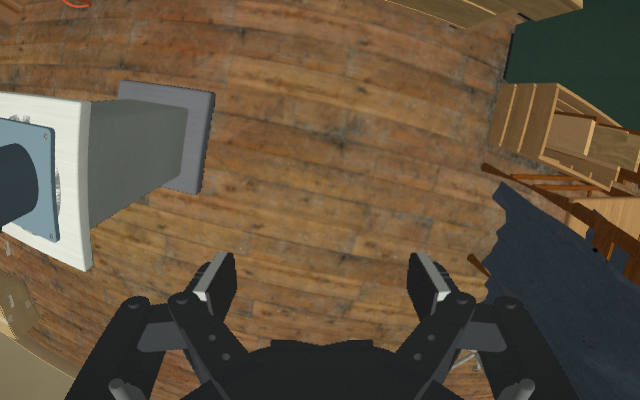

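The moves were refused because every row needs all three keys, and the picture shows only the floor with the open fingers at the bottom. I'll resend the moves.

Request:
jog_arm([
  {"delta_pos": [0,0,4],"roll": 0,"fingers": 0},
  {"delta_pos": [0,0,4],"roll": 0,"fingers": 0},
  {"delta_pos": [0,0,4],"roll": 0,"fingers": 0},
  {"delta_pos": [0,0,4],"roll": 0,"fingers": 0},
  {"delta_pos": [2.9,2.65,0],"roll": 6.6,"fingers": 0},
  {"delta_pos": [2.9,2.65,0],"roll": 6.6,"fingers": 0},
  {"delta_pos": [2.9,2.65,0],"roll": 6.6,"fingers": 0},
  {"delta_pos": [2.9,2.65,0],"roll": 6.6,"fingers": 0},
  {"delta_pos": [2.9,2.65,0],"roll": 6.6,"fingers": 0},
  {"delta_pos": [2.9,2.65,0],"roll": 6.6,"fingers": 0},
])

```text
time_s: 0.98
position: [302.9, -374.3, 399.1]
tool_rot: [-0.0, 0.894, 0.449, 0.0]
contact_force: [-0.5, 0.7, -0.6]
opening: 85.1
```

Request:
jog_arm([
  {"delta_pos": [2.9,2.65,0],"roll": 6.6,"fingers": 0},
  {"delta_pos": [2.9,2.65,0],"roll": 6.6,"fingers": 0},
  {"delta_pos": [2.9,2.65,0],"roll": 6.6,"fingers": 0},
  {"delta_pos": [2.9,2.65,0],"roll": 6.6,"fingers": 0},
  {"delta_pos": [2.9,2.65,0],"roll": 6.6,"fingers": 0},
  {"delta_pos": [2.9,2.65,0],"roll": 6.6,"fingers": 0},
  {"delta_pos": [0,0,-4],"roll": 0,"fingers": 0},
  {"delta_pos": [0,0,-4],"roll": 0,"fingers": 0},
  {"delta_pos": [0,0,-4],"roll": 0,"fingers": 0},
  {"delta_pos": [0,0,-4],"roll": 0,"fingers": 0},
])

```text
time_s: 1.82
position: [476.0, -216.1, 237.6]
tool_rot: [0.0, 0.69, 0.724, -0.0]
contact_force: [1.9, -0.9, -0.2]
opening: 85.6
```

Request:
jog_arm([
  {"delta_pos": [0,0,-4],"roll": 0,"fingers": 0},
  {"delta_pos": [0,0,-2],"roll": 0,"fingers": 0},
  {"delta_pos": [0,0,0],"roll": 0,"fingers": 0},
])

```text
time_s: 2.07
position: [472.8, -214.6, 173.9]
tool_rot: [-0.005, 0.691, 0.723, -0.001]
contact_force: [0.1, -0.1, -0.3]
opening: 85.3
```

```bash
python3 - <<'E'
from h import *
p,d,c=snap('wrist','w2');print(c['pose'])
E
```

```text
[[ 9.98862120e-01 -4.73950009e-02 -5.30835515e-03  4.69927062e+02]
 [ 4.68430392e-02  9.54098154e-01  2.95808118e-01 -1.38089470e+02]
 [-8.95513415e-03 -2.95720183e-01  9.55232631e-01  3.07823199e+02]
 [ 0.00000000e+00  0.00000000e+00  0.00000000e+00  1.00000000e+00]]
```

View pics/w2.png

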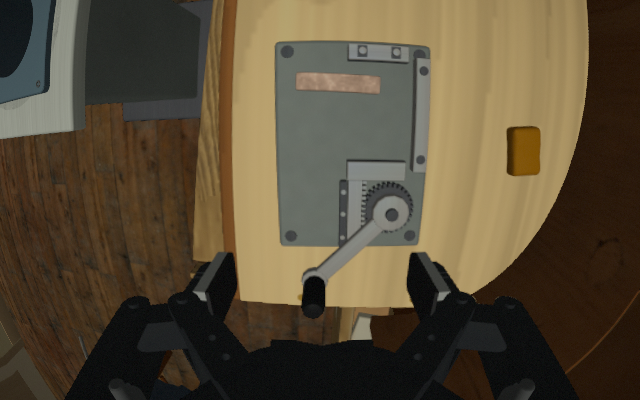

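The wrist view is clear: strip 1 at (338,83), back jaw at the top (378,52), stop face at x≈414, moving jaw (376,170), pivot (391,214), and handle top (313,293) with its base near (313,275).

```bash
cat >> h.py <<'E'
def strips(f,fish=True,z=20,amin=200,roi=None):
    p,d,c=load(f); a=p.astype(int)
    m=((a[...,0]-a[...,1]>25)&(a[...,1]-a[...,2]<32)&(a[...,0]>110)).astype(np.uint8)
    if roi: k=np.zeros_like(m);k[roi[1]:roi[3],roi[0]:roi[2]]=1;m*=k
    m=cv2.morphologyEx(m,cv2.MORPH_OPEN,np.ones((3,3),np.uint8))
    n,l,s,ce=cv2.connectedComponentsWithStats(m)
    for i in range(1,n):
        if s[i,4]<amin: continue
        ct=cv2.findContours((l==i).astype(np.uint8),0,1)[0][0][:,0]
        w=np.array([onz(c,*q,z,fish)[:2] for q in ct],np.float32)
        (cx,cy),(A,B),an=cv2.minAreaRect(w); b=cv2.boxPoints(((cx,cy),(A,B),an))
        e=max([b[1]-b[0],b[2]-b[1]],key=np.linalg.norm); t=np.degrees(np.arctan2(e[1],e[0]))%180
        print('px',ce[i].round(),'xy',round(cx,1),round(cy,1),'LxW',round(max(A,B),1),round(min(A,B),1),'ang',t.round(1))
E
python3 - <<'E'
from h import *
strips('w2',roi=(270,30,420,320))
p,d,c=load('w2')
f=lambda u,v,z:onz(c,u,v,z,True)[:2].round(1)
print('bed',[f(*q,12) for q in[(276,42),(430,46),(420,244),(281,245)]])
print('stop face top edge',f(416,58,22),f(414,171,22))
print('backjaw top low edge',f(348,59,22),f(408,61,22))
print('jaw top edge',f(347,161,22),f(405,162,22), 'jaw back',f(347,180,22))
print('pivot',[ (f(391,214,z),z) for z in(30,40,50)])
P=c['pose']
for u,v in[(391,214),(313,285),(350,248),(313,300)]:
    o,r=ray(c,u,v,True); 
    k=P[:3,:3].T@r; print((u,v),d[v,u],(o+r*d[v,u]/-k[2]).round(1))
E
```

```text
bed [array([421.6, -78.2]), array([569.5, -70.4]), array([ 581.6, -277. ]), array([ 431. , -284.3])]
stop face top edge [552.8 -86.5] [ 559.8 -194.9]
backjaw top low edge [489.4 -94.1] [545.2 -90.5]
jaw top edge [ 493.8 -189.2] [ 549.7 -186.7] jaw back [ 495.  -207.6]
pivot [(array([ 539.7, -237.1]), 30), (array([ 537.1, -233.5]), 40), (array([ 534.6, -230. ]), 50)]
(391, 214) 201.38615 [ 517.5 -205.7  118.2]
(313, 285) 202.58723 [ 468.1 -254.1  131.7]
(350, 248) 214.83789 [ 492.8 -234.2  112.8]
(313, 300) 188.34808 [ 468.7 -255.5  147. ]
```

The bed measures too large at z=12, so the board must stand well above z=0. I'll use depth to find its height.

```bash
python3 - <<'E'
from h import *
p,d,c=load('w2');P=c['pose']
def pt(u,v):
    o,r=ray(c,u,v,True); k=P[:3,:3].T@r; return (o+r*np.median(d[v-1:v+2,u-1:u+2])/-k[2]).round(1)
for n,q in dict(board=(470,200),board2=(255,150),board3=(480,80),bed=(310,150),bed2=(390,110),strip=(338,83),jaw=(376,170),stop=(420,113),bj=(378,54),piv=(391,214),arm=(350,248),hand=(313,283),wax=(523,150)).items(): print(n,pt(*q))
p,d,c=load('top0')
for u,v in[(201,190),(227,194),(197,253),(229,243),(240,220),(170,220),(262,175)]:
    o,r=ray(c,u,v);print((u,v),(o+r*np.median(d[v-1:v+2,u-1:u+2])).round(1))
E
```

```text
board [ 592.2 -202.9   84.9]
board2 [ 420.6 -172.6   85. ]
board3 [ 588.4 -106.5   84.4]
bed [ 461.7 -169.4   96.9]
bed2 [ 514.8 -138.4   97. ]
strip [ 478.1 -123.3  105.2]
jaw [ 506.6 -179.1  106.6]
stop [ 533.4 -138.4  106.8]
bj [ 502.7 -102.2  106.7]
piv [ 517.5 -205.7  118.2]
arm [ 492.7 -234.   113.4]
hand [ 468.  -254.9  127.9]
wax [ 627.9 -155.7   98. ]
(201, 190) [562.1 203.5  94.2]
(227, 194) [552.3 149.5  95.6]
(197, 253) [432.5 213.4  92.9]
(229, 243) [451.2 147.   94.6]
(240, 220) [497.9 125.1  84.2]
(170, 220) [501.8 270.6  85.1]
(262, 175) [587.9  74.4 115.8]
```

```bash
python3 - <<'E'
from h import *
strips('w2',z=105,roi=(270,30,420,320))
p,d,c=load('w2')
f=lambda u,v,z:onz(c,u,v,z,True)[:2].round(1)
print('bed',[f(*q,97) for q in[(276,42),(430,46),(420,244),(281,245)]])
print('stop face top edge',f(416,58,107),f(414,171,107))
print('backjaw top low edge',f(348,59,107),f(408,61,107))
print('jaw top edge',f(347,161,107),f(405,162,107))
print('pivot',f(391,214,118),'handle top',f(313,303,150),'base',f(313,275,116))
strips('top0',fish=False,z=93,amin=30,roi=(160,150,440,265))
E
```

```text
bed [array([435.5, -95.4]), array([540.9, -89.8]), array([ 549.5, -237.1]), array([ 442.2, -242.3])]
stop face top edge [ 528.1 -101.9] [ 533.1 -178. ]
backjaw top low edge [ 483.6 -107.2] [ 522.8 -104.6]
jaw top edge [ 486.7 -174. ] [ 526.  -172.2]
pivot [ 517.6 -205.7] handle top [ 468.8 -255.7] base [ 467.7 -255.7]
px [202. 190.] xy 563.2 202.6 LxW 53.1 12.8 ang 3.2
px [227. 194.] xy 553.0 150.3 LxW 53.7 12.6 ang 166.7
px [359. 226.] xy 478.9 -123.0 LxW 49.6 10.4 ang 178.1
px [228. 243.] xy 451.8 149.1 LxW 53.9 12.2 ang 12.4
px [197. 253.] xy 433.5 212.3 LxW 47.2 10.3 ang 179.4
```

Heights are now settled: board 85, bed 97, jaw tops 107. I'll grip the strips by their ends and lay them beside strip 1, starting with the strip at (452,149), yaw 12.4°. The transfer goes over the handpiece.

Request:
jog_arm([
  {"delta_pos": [0,0,4],"roll": 0,"fingers": 0},
  {"delta_pos": [0,0,4],"roll": 0,"fingers": 0},
  {"delta_pos": [0,0,4],"roll": 0,"fingers": 0},
  {"delta_pos": [0,0,4],"roll": 0,"fingers": 0},
  {"delta_pos": [0,0,4],"roll": 0,"fingers": 0},
  {"delta_pos": [-0.25,4,0],"roll": 1.08,"fingers": 0},
  {"delta_pos": [-0.25,4,0],"roll": 1.08,"fingers": 0},
  {"delta_pos": [-0.25,4,0],"roll": 1.08,"fingers": 0},
  {"delta_pos": [-0.25,4,0],"roll": 1.08,"fingers": 0},
  {"delta_pos": [-0.25,4,0],"roll": 1.08,"fingers": 0},
])

```text
time_s: 2.95
position: [463.3, -15.5, 382.4]
tool_rot: [0.002, 0.656, 0.755, 0.001]
contact_force: [0.8, 0.1, 0.1]
opening: 85.4
```

Request:
jog_arm([
  {"delta_pos": [-0.25,4,0],"roll": 1.08,"fingers": 0},
  {"delta_pos": [-0.25,4,0],"roll": 1.08,"fingers": 0},
  {"delta_pos": [-0.25,4,0],"roll": 1.08,"fingers": 0},
  {"delta_pos": [-0.25,4,0],"roll": 1.08,"fingers": 0},
  {"delta_pos": [0,0,-4],"roll": 0,"fingers": 0},
  {"delta_pos": [0,0,-4],"roll": 0,"fingers": 0},
  {"delta_pos": [0,0,-4],"roll": 0,"fingers": 0},
  {"delta_pos": [0,0,-4],"roll": 0,"fingers": 0},
  {"delta_pos": [0,0,-2],"roll": 0,"fingers": 0},
  {"delta_pos": [0,0,0],"roll": 0,"fingers": 0},
])

```text
time_s: 3.78
position: [451.4, 143.0, 197.1]
tool_rot: [-0.002, 0.627, 0.779, -0.002]
contact_force: [-0.5, -0.8, -0.0]
opening: 85.6
```

Request:
jog_arm([
  {"delta_pos": [0,0,0],"roll": 0,"fingers": 0},
])

```text
time_s: 3.87
position: [454.2, 143.1, 200.9]
tool_rot: [0.001, 0.627, 0.779, 0.0]
contact_force: [0.8, -0.1, 0.6]
opening: 85.4
```

```bash
python3 - <<'E'
from h import *
p,d,c=snap('wrist','w3');o=get_obs();print(o['position'],o['tool_rot'],o['joint_efforts'].round(1))
strips('w3',z=93)
p,d,c=load('w2');print(p[83,338],p[83,320])
P=c['pose']
for q in[(296,73),(380,77),(379,94),(295,91)]:print(onz(c,*q,105,True).round(1))
E
```

```text
[455.24656632 143.17033604 202.05701839] [0.00156927 0.6268279  0.77915481 0.00144828] [  0.1 -35.4 -26.    0.    0.   -0. ]
[156 130 109] [152 126 105]
[ 450.8 -117.8  105. ]
[ 505.1 -117.2  105. ]
[ 505.1 -128.5  105. ]
[ 450.7 -129.7  105. ]
```

View pics/w3.png

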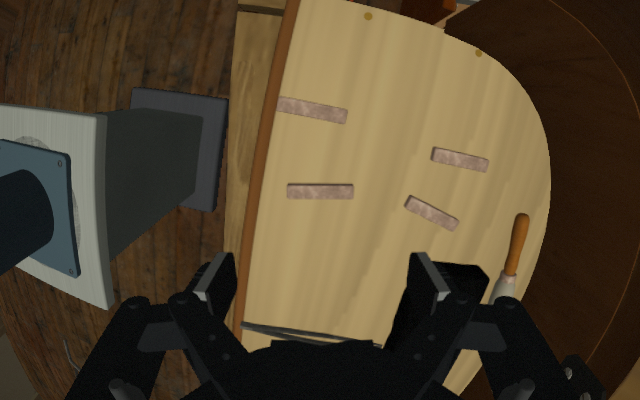

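Four strips are in view: target (320,191), neighbours (312,110), (460,160) and (431,213). The charcoal block is at (450,290) and the brush on the right. I'll adjust the colour mask to suit.

```bash
python3 - <<'E'
s=open('h.py').read()
i=s.index("    m=((a"); j=s.index("\n",i)
s=s[:i]+"    R,G,B=[a[...,k].clip(1) for k in range(3)]; m=((R>85)&((G-B)/R<.175)&((R-B)/R>.2)&((R-B)/R<.42)&((R-G)/R>.1)).astype(np.uint8)"+s[j:]
open('h.py','w').write(s)
E
python3 - <<'E'
from h import *
strips('w3',z=93,roi=(270,80,500,240));print()
strips('w2',z=105,roi=(270,60,420,160))
p,d,c=load('w3')
for q in[(201,290),(440,290),(213,255),(425,255)]: 
  print(p[191,320],p[213,431],p[200,380])
  break
E
```

```text
px [311. 110.] xy 430.7 212.0 LxW 54.1 11.2 ang 0.7
px [460. 159.] xy 562.0 202.6 LxW 54.7 11.4 ang 3.0
px [320. 191.] xy 451.0 149.0 LxW 53.3 11.1 ang 12.4
px [431. 213.] xy 551.2 150.5 LxW 55.2 11.8 ang 166.9

px [338.  82.] xy 477.9 -122.6 LxW 54.1 12.0 ang 0.3
[150 125 104] [161 136 114] [160 138  92]
```

Request:
jog_arm([
  {"delta_pos": [-0.2,0.55,0],"roll": 0,"fingers": 60},
  {"delta_pos": [0,0,-2],"roll": 0,"fingers": 60},
  {"delta_pos": [0,0,-3],"roll": 0,"fingers": 60},
  {"delta_pos": [0,0,-2.5],"roll": 0,"fingers": 60},
  {"delta_pos": [0,0,0],"roll": 0,"fingers": 60},
  {"delta_pos": [0,0,0],"roll": 0,"fingers": 60},
  {"delta_pos": [0,0,0],"roll": 0,"fingers": 60},
  {"delta_pos": [0,0,0],"roll": 0,"fingers": 60},
])

```text
time_s: 4.58
position: [453.3, 148.9, 126.7]
tool_rot: [0.002, 0.627, 0.779, 0.002]
contact_force: [-0.4, -0.4, 0.6]
opening: 65.6
```

```bash
python3 - <<'E'
from h import *
p,d,c=snap('wrist','w4');o=get_obs();print(o['position'],o['tool_rot'],o['opening'])
strips('w4',z=93,roi=(230,80,420,300))
P=c['pose']
# fingertip positions from depth near pads
for v in range(235,300,10):
  row=[]
  for u in list(range(225,275,8))+list(range(375,430,8)):
    oo,r=ray(c,u,v,True);k=P[:3,:3].T@r;row.append(tuple((oo+r*d[v,u]/-k[2]).round().astype(int)))
  #print(v,row)
cv2.imwrite('pics/w4c.png',cv2.resize(p[130:360,160:480,::-1],None,fx=2.4,fy=2.4))
E
```

```text
[453.09367    148.81869512 126.45666298] [0.00147811 0.62676579 0.77920499 0.001432  ] 65.00608818489546
px [306. 123.] xy 430.4 212.2 LxW 54.1 11.5 ang 0.7
px [318. 236.] xy 451.0 149.4 LxW 53.6 11.3 ang 12.3
```

View pics/w4c.png

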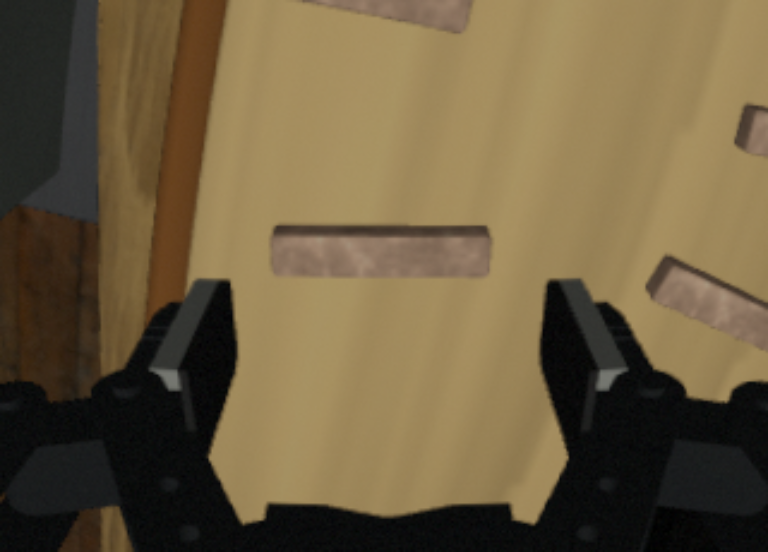

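The strip lies between the open fingers, about 2 mm off centre along its axis, which is fine. I'll descend and feel for the board.

Request:
jog_arm([
  {"delta_pos": [-0.2,0.05,-1.5],"roll": 0,"fingers": 60},
  {"delta_pos": [0,0,-1.5],"roll": 0,"fingers": 60},
  {"delta_pos": [0,0,0],"roll": 0,"fingers": 60},
  {"delta_pos": [0,0,0],"roll": 0,"fingers": 60},
  {"delta_pos": [0,0,-0.2],"roll": 0,"fingers": 60},
  {"delta_pos": [0,0,-0.2],"roll": 0,"fingers": 60},
  {"delta_pos": [0,0,0],"roll": 0,"fingers": 60},
])

```text
time_s: 5.22
position: [449.9, 149.1, 90.8]
tool_rot: [0.0, 0.627, 0.779, 0.0]
contact_force: [0.4, -0.0, -0.1]
opening: 65.7
```

Request:
jog_arm([
  {"delta_pos": [0,0,-0.1],"roll": 0,"fingers": 60},
  {"delta_pos": [0,0,-0.1],"roll": 0,"fingers": 60},
  {"delta_pos": [0,0,0],"roll": 0,"fingers": 60},
])

```text
time_s: 5.47
position: [449.4, 149.1, 88.3]
tool_rot: [-0.0, 0.627, 0.779, -0.0]
contact_force: [-0.6, -0.1, -0.1]
opening: 65.1
```

Request:
jog_arm([
  {"delta_pos": [0,0,0],"roll": 0,"fingers": 130},
  {"delta_pos": [0,0,0],"roll": 0,"fingers": 130},
  {"delta_pos": [0,0,0],"roll": 0,"fingers": 130},
  {"delta_pos": [0,0,0],"roll": 0,"fingers": 130},
], grip_force=40)

```text
time_s: 5.8
position: [451.0, 149.3, 90.4]
tool_rot: [0.001, 0.627, 0.779, 0.001]
contact_force: [-1.5, 0.6, 15.4]
opening: 53.7
```

Gripped at 53.7 mm. Next I lift it over the handpiece to the slot beside strip 1, at (478,-138.5) and yaw 3°.

Request:
jog_arm([
  {"delta_pos": [0,0,3],"roll": 0,"fingers": 130},
  {"delta_pos": [0,0,4.1],"roll": 0,"fingers": 130},
  {"delta_pos": [0,0,4.1],"roll": 0,"fingers": 130},
  {"delta_pos": [0,0,4.1],"roll": 0,"fingers": 130},
  {"delta_pos": [0,0,4.1],"roll": 0,"fingers": 130},
  {"delta_pos": [0,0,4.1],"roll": 0,"fingers": 130},
  {"delta_pos": [0,0,3],"roll": 0,"fingers": 130},
  {"delta_pos": [0.34,-3.6,0],"roll": -1.175,"fingers": 130},
  {"delta_pos": [0.34,-3.6,0],"roll": -1.175,"fingers": 130},
  {"delta_pos": [0.34,-3.6,0],"roll": -1.175,"fingers": 130},
])

```text
time_s: 6.63
position: [459.6, 40.5, 354.2]
tool_rot: [0.001, 0.65, 0.76, 0.0]
contact_force: [0.7, -0.5, -0.7]
opening: 53.3
```

Request:
jog_arm([
  {"delta_pos": [0.34,-3.6,0],"roll": -1.175,"fingers": 130},
  {"delta_pos": [0.34,-3.6,0],"roll": -1.175,"fingers": 130},
  {"delta_pos": [0.34,-3.6,0],"roll": -1.175,"fingers": 130},
  {"delta_pos": [0.34,-3.6,0],"roll": -1.175,"fingers": 130},
  {"delta_pos": [0.34,-3.6,0],"roll": -1.175,"fingers": 130},
  {"delta_pos": [0,0,-4],"roll": 0,"fingers": 130},
  {"delta_pos": [0,0,-4],"roll": 0,"fingers": 130},
  {"delta_pos": [0,0,-4],"roll": 0,"fingers": 130},
  {"delta_pos": [0,0,-4],"roll": 0,"fingers": 130},
  {"delta_pos": [0,0,-4],"roll": 0,"fingers": 130},
])

```text
time_s: 7.47
position: [476.3, -138.9, 151.7]
tool_rot: [0.0, 0.689, 0.725, 0.0]
contact_force: [0.3, -0.5, -0.8]
opening: 53.7
```

Request:
jog_arm([
  {"delta_pos": [0,0,0],"roll": 0,"fingers": 130},
  {"delta_pos": [0,0,0],"roll": 0,"fingers": 130},
  {"delta_pos": [0,0,0],"roll": 0,"fingers": 130},
  {"delta_pos": [0,0,0],"roll": 0,"fingers": 130},
])

```text
time_s: 7.8
position: [478.6, -139.9, 156.2]
tool_rot: [0.003, 0.688, 0.725, 0.001]
contact_force: [1.0, -1.2, 0.0]
opening: 53.5
```

```bash
python3 - <<'E'
from h import *
p,d,c=snap('wrist','w5');o=get_obs();print(o['position'],o['tool_rot'],o['opening'])
strips('w5',z=105)
P=c['pose']
cv2.imwrite('pics/w5c.png',cv2.resize(p[40:360,160:480,::-1],None,fx=1.8,fy=1.8))
E
```

```text
[ 478.53168724 -139.84412524  156.17549292] [2.64056294e-03 6.88459659e-01 7.25269517e-01 6.72983408e-04] 53.050678944416234
px [322. 199.] xy 477.8 -122.0 LxW 54.3 12.3 ang 0.5
px [322. 268.] xy 480.0 -171.6 LxW 75.6 18.6 ang 2.8
```

View pics/w5c.png

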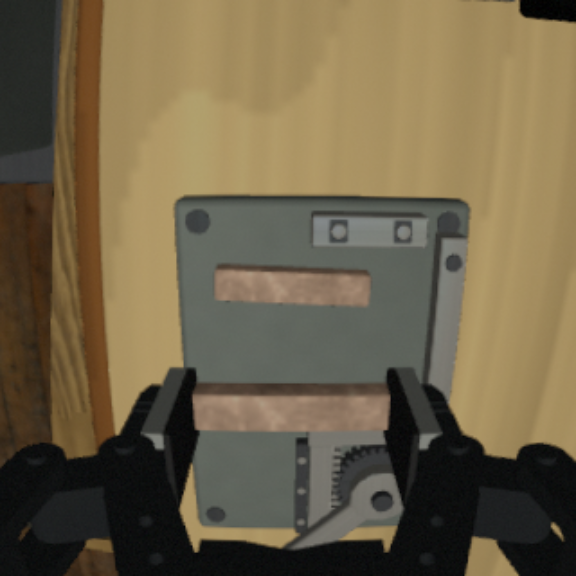

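The held strip 2 is level and parallel to the clamp, about 6 mm from strip 1. I'll lower it.

Request:
jog_arm([
  {"delta_pos": [0,0.1,-2],"roll": 0,"fingers": 130},
  {"delta_pos": [0,0,-2],"roll": 0,"fingers": 130},
  {"delta_pos": [0,0,-0.8],"roll": 0,"fingers": 130},
  {"delta_pos": [0,0,0],"roll": 0,"fingers": 130},
  {"delta_pos": [0,0,0],"roll": 0,"fingers": 130},
  {"delta_pos": [0,0,-0.2],"roll": 0,"fingers": 130},
  {"delta_pos": [0,0,-0.2],"roll": 0,"fingers": 130},
  {"delta_pos": [0,0,0],"roll": 0,"fingers": 130},
])

```text
time_s: 8.52
position: [477.6, -138.5, 102.5]
tool_rot: [0.001, 0.688, 0.725, 0.0]
contact_force: [0.1, -0.4, 4.2]
opening: 53.3
```

Request:
jog_arm([
  {"delta_pos": [0,0,0],"roll": 0,"fingers": 68},
  {"delta_pos": [0,0,0],"roll": 0,"fingers": 68},
  {"delta_pos": [0,0,0.5],"roll": 0,"fingers": 68},
  {"delta_pos": [0,0,2],"roll": 0,"fingers": 68},
  {"delta_pos": [0,0,4],"roll": 0,"fingers": 68},
  {"delta_pos": [0,0,4],"roll": 0,"fingers": 60},
  {"delta_pos": [0,0,4],"roll": 0,"fingers": 60},
  {"delta_pos": [0,0,4],"roll": 0,"fingers": 60},
  {"delta_pos": [0,0,4],"roll": 0,"fingers": 60},
  {"delta_pos": [0,0,3],"roll": 0,"fingers": 60},
])

```text
time_s: 9.35
position: [476.7, -137.9, 360.4]
tool_rot: [0.002, 0.688, 0.725, 0.001]
contact_force: [0.0, -0.6, 0.9]
opening: 65.1
```

```bash
python3 - <<'E'
from h import *
p,d,c=snap('wrist','w6');o=get_obs();print(o['position'],o['tool_rot'],o['opening'])
strips('w6',z=105)
E
```

```text
[ 478.52176133 -138.83853392  365.95063013] [0.00634314 0.68846502 0.72523995 0.00164479] 65.53719031758727
px [321. 152.] xy 475.7 -122.8 LxW 53.8 11.9 ang 0.1
px [321. 164.] xy 476.5 -138.8 LxW 53.9 10.5 ang 3.0
```

Strip 2 was set down well, at (476.5,-138.8) and 3.0°. Next is the strip at (551,150.5), yaw -13.1°.

Request:
jog_arm([
  {"delta_pos": [0.91,3.62,0],"roll": -2.01,"fingers": 60},
  {"delta_pos": [0.91,3.62,0],"roll": -2.01,"fingers": 60},
  {"delta_pos": [0.91,3.62,0],"roll": -2.01,"fingers": 60},
  {"delta_pos": [0.91,3.62,0],"roll": -2.01,"fingers": 60},
  {"delta_pos": [0.91,3.62,0],"roll": -2.01,"fingers": 60},
  {"delta_pos": [0.91,3.62,0],"roll": -2.01,"fingers": 60},
  {"delta_pos": [0.91,3.62,0],"roll": -2.01,"fingers": 60},
  {"delta_pos": [0.91,3.62,0],"roll": -2.01,"fingers": 60},
  {"delta_pos": [0,0,-4],"roll": 0,"fingers": 60},
  {"delta_pos": [0,0,-4],"roll": 0,"fingers": 60},
])

```text
time_s: 10.23
position: [551.1, 154.5, 277.7]
tool_rot: [0.002, 0.782, 0.623, 0.003]
contact_force: [1.0, -1.2, -0.9]
opening: 65.4
```

Request:
jog_arm([
  {"delta_pos": [0,0,-4],"roll": 0,"fingers": 60},
  {"delta_pos": [0,0,-4],"roll": 0,"fingers": 60},
  {"delta_pos": [0,0,-4],"roll": 0,"fingers": 60},
  {"delta_pos": [0,0,-2],"roll": 0,"fingers": 60},
  {"delta_pos": [0,0,0],"roll": 0,"fingers": 60},
  {"delta_pos": [0,0,0],"roll": 0,"fingers": 60},
  {"delta_pos": [0,0,0],"roll": 0,"fingers": 60},
  {"delta_pos": [0,0,0],"roll": 0,"fingers": 60},
])

```text
time_s: 10.9
position: [551.2, 151.8, 138.8]
tool_rot: [0.001, 0.783, 0.622, 0.002]
contact_force: [-0.0, -0.4, 0.6]
opening: 65.4
```

```bash
python3 - <<'E'
from h import *
p,d,c=snap('wrist','w7');o=get_obs();print(o['position'],o['tool_rot'],o['opening'])
strips('w7',z=93)
E
```

```text
[551.08637552 151.79760252 138.7615464 ] [0.00128205 0.78318409 0.62178579 0.00186216] 65.62723507573007
px [322. 146.] xy 562.9 202.6 LxW 53.8 11.6 ang 3.1
px [133. 182.] xy 431.1 212.1 LxW 54.4 11.6 ang 0.7
px [324. 230.] xy 552.2 150.4 LxW 53.7 10.5 ang 166.8
px [488. 262.] xy 664.5 95.2 LxW 17.7 10.9 ang 5.1
```

Request:
jog_arm([
  {"delta_pos": [0.1,-0.13,-2],"roll": 0,"fingers": 60},
  {"delta_pos": [0,0,-2],"roll": 0,"fingers": 60},
  {"delta_pos": [0,0,-0.6],"roll": 0,"fingers": 60},
  {"delta_pos": [0,0,0],"roll": 0,"fingers": 60},
  {"delta_pos": [0,0,0],"roll": 0,"fingers": 60},
  {"delta_pos": [0,0,-0.2],"roll": 0,"fingers": 60},
  {"delta_pos": [0,0,-0.1],"roll": 0,"fingers": 60},
  {"delta_pos": [0,0,0],"roll": 0,"fingers": 60},
])

```text
time_s: 11.62
position: [551.0, 150.5, 88.0]
tool_rot: [0.0, 0.783, 0.622, 0.001]
contact_force: [-0.1, -0.6, -0.2]
opening: 65.2
```

Request:
jog_arm([
  {"delta_pos": [0,0,0],"roll": 0,"fingers": 130},
  {"delta_pos": [0,0,0],"roll": 0,"fingers": 130},
  {"delta_pos": [0,0,0],"roll": 0,"fingers": 130},
  {"delta_pos": [0,0,0],"roll": 0,"fingers": 130},
], grip_force=40)

```text
time_s: 11.95
position: [551.8, 150.6, 90.4]
tool_rot: [0.001, 0.783, 0.622, 0.002]
contact_force: [-3.8, 0.1, 16.1]
opening: 53.5
```

Request:
jog_arm([
  {"delta_pos": [0,0,3],"roll": 0,"fingers": 130},
  {"delta_pos": [0,0,4.1],"roll": 0,"fingers": 130},
  {"delta_pos": [0,0,4.1],"roll": 0,"fingers": 130},
  {"delta_pos": [0,0,4.1],"roll": 0,"fingers": 130},
  {"delta_pos": [0,0,4.1],"roll": 0,"fingers": 130},
  {"delta_pos": [0,0,4.1],"roll": 0,"fingers": 130},
  {"delta_pos": [0,0,3],"roll": 0,"fingers": 130},
  {"delta_pos": [-0.935,-3.84,0],"roll": 2.01,"fingers": 130},
  {"delta_pos": [-0.935,-3.84,0],"roll": 2.01,"fingers": 130},
  {"delta_pos": [-0.935,-3.84,0],"roll": 2.01,"fingers": 130},
])

```text
time_s: 12.78
position: [522.0, 34.6, 353.4]
tool_rot: [0.001, 0.748, 0.664, 0.001]
contact_force: [0.9, -0.2, -1.3]
opening: 53.6
```

Request:
jog_arm([
  {"delta_pos": [-0.935,-3.84,0],"roll": 2.01,"fingers": 130},
  {"delta_pos": [-0.935,-3.84,0],"roll": 2.01,"fingers": 130},
  {"delta_pos": [-0.935,-3.84,0],"roll": 2.01,"fingers": 130},
  {"delta_pos": [-0.935,-3.84,0],"roll": 2.01,"fingers": 130},
  {"delta_pos": [-0.935,-3.84,0],"roll": 2.01,"fingers": 130},
  {"delta_pos": [0,0,-4],"roll": 0,"fingers": 130},
  {"delta_pos": [0,0,-4],"roll": 0,"fingers": 130},
  {"delta_pos": [0,0,-4],"roll": 0,"fingers": 130},
  {"delta_pos": [0,0,-4],"roll": 0,"fingers": 130},
  {"delta_pos": [0,0,-4],"roll": 0,"fingers": 130},
])

```text
time_s: 13.62
position: [475.5, -157.0, 151.3]
tool_rot: [0.001, 0.689, 0.725, 0.0]
contact_force: [0.6, -0.4, -0.1]
opening: 53.6
```

Request:
jog_arm([
  {"delta_pos": [0,0,0],"roll": 0,"fingers": 130},
  {"delta_pos": [0,0,0],"roll": 0,"fingers": 130},
  {"delta_pos": [0,0,0],"roll": 0,"fingers": 130},
  {"delta_pos": [0,0,0],"roll": 0,"fingers": 130},
  {"delta_pos": [0,0,0],"roll": 0,"fingers": 130},
])

```text
time_s: 14.03
position: [477.4, -157.7, 155.1]
tool_rot: [0.003, 0.688, 0.725, 0.001]
contact_force: [1.0, 1.2, -0.8]
opening: 53.6
```

```bash
python3 - <<'E'
from h import *
p,d,c=snap('wrist','w8');o=get_obs();print(o['position'],o['tool_rot'],o['opening'])
strips('w8',z=105);strips('w8',z=o['position'][2]+2.6)
E
```

```text
[ 477.05619551 -157.52332912  154.69169642] [2.24187673e-03 6.88451031e-01 7.25279195e-01 4.91745933e-04] 53.30662108609192
px [323. 173.] xy 476.0 -122.5 LxW 54.6 12.5 ang 0.1
px [323. 198.] xy 477.0 -138.7 LxW 54.2 11.8 ang 2.9
px [322. 268.] xy 478.7 -188.4 LxW 75.1 18.9 ang 3.3
px [323. 173.] xy 474.9 -110.3 LxW 39.0 8.9 ang 0.1
px [323. 198.] xy 475.7 -121.9 LxW 38.7 8.5 ang 2.9
px [322. 268.] xy 476.9 -157.5 LxW 53.7 13.5 ang 3.3
```

Request:
jog_arm([
  {"delta_pos": [0,0.1,-2],"roll": 0,"fingers": 130},
  {"delta_pos": [0,0,-2],"roll": 0,"fingers": 130},
  {"delta_pos": [0,0,-0.8],"roll": 0,"fingers": 130},
  {"delta_pos": [0,0,0],"roll": 0,"fingers": 130},
  {"delta_pos": [0,0,0],"roll": 0,"fingers": 130},
  {"delta_pos": [0,0,-0.2],"roll": 0,"fingers": 130},
  {"delta_pos": [0,0,-0.2],"roll": 0,"fingers": 130},
  {"delta_pos": [0,0,0],"roll": 0,"fingers": 130},
])

```text
time_s: 14.75
position: [476.7, -156.4, 102.5]
tool_rot: [0.002, 0.688, 0.725, 0.0]
contact_force: [-2.6, 0.4, 10.2]
opening: 53.5
```

Request:
jog_arm([
  {"delta_pos": [0,0,0],"roll": 0,"fingers": 68},
  {"delta_pos": [0,0,0],"roll": 0,"fingers": 68},
  {"delta_pos": [0,0,0.5],"roll": 0,"fingers": 68},
  {"delta_pos": [0,0,2],"roll": 0,"fingers": 68},
  {"delta_pos": [0,0,3.5],"roll": 0,"fingers": 68},
  {"delta_pos": [-0.4,0.12,3.5],"roll": -6.92,"fingers": 100},
  {"delta_pos": [-0.4,0.12,0],"roll": -6.92,"fingers": 232},
  {"delta_pos": [-0.4,0.12,0],"roll": -6.92,"fingers": 232},
  {"delta_pos": [-0.4,0.12,0],"roll": -6.92,"fingers": 232},
  {"delta_pos": [-0.4,0.12,0],"roll": -6.92,"fingers": 232},
])

```text
time_s: 15.58
position: [455.6, -149.8, 196.0]
tool_rot: [0.0, 0.874, 0.485, 0.0]
contact_force: [0.3, 0.5, -1.0]
opening: 8.0
```

Request:
jog_arm([
  {"delta_pos": [-0.4,0.12,0],"roll": -6.92,"fingers": 232},
  {"delta_pos": [-0.4,0.12,0],"roll": -6.92,"fingers": 232},
  {"delta_pos": [-0.4,0.12,0],"roll": -6.92,"fingers": 232},
  {"delta_pos": [-0.4,0.12,0],"roll": -6.92,"fingers": 232},
  {"delta_pos": [-0.4,0.12,0],"roll": -6.92,"fingers": 232},
  {"delta_pos": [-0.4,0.12,0],"roll": -6.92,"fingers": 232},
  {"delta_pos": [-0.4,0.12,0],"roll": -6.92,"fingers": 232},
  {"delta_pos": [-0.4,0.12,0],"roll": -6.92,"fingers": 232},
  {"delta_pos": [0,0,0],"roll": 0,"fingers": 232},
  {"delta_pos": [0,0,0],"roll": 0,"fingers": 232},
])

```text
time_s: 16.42
position: [423.7, -140.2, 195.6]
tool_rot: [0.0, 1.0, 0.028, 0.0]
contact_force: [-0.1, 0.2, 0.2]
opening: 7.5
```

```bash
python3 - <<'E'
from h import *
p,d,c=snap('wrist','w9');o=get_obs();print(o['position'],o['tool_rot'],o['opening'])
strips('w9',z=105)
E
```

```text
[ 423.88316994 -140.32297682  195.60706181] [1.43234100e-04 9.99604025e-01 2.81372761e-02 2.55744983e-04] 7.5577150475276325
px [302. 135.] xy 476.0 -123.1 LxW 54.7 12.0 ang 179.9
px [324. 134.] xy 476.9 -139.0 LxW 54.6 11.7 ang 4.9
px [348. 137.] xy 476.1 -156.8 LxW 54.0 12.2 ang 3.0
px [ 22. 177.] xy 434.6 191.3 LxW 50.7 16.7 ang 1.8
```

Request:
jog_arm([
  {"delta_pos": [0,-0.1,-4],"roll": 0,"fingers": 232},
  {"delta_pos": [0,0,-3.6],"roll": 0,"fingers": 232},
  {"delta_pos": [0,0,0],"roll": 0,"fingers": 232},
  {"delta_pos": [0,0,0],"roll": 0,"fingers": 232},
  {"delta_pos": [0,0,0],"roll": 0,"fingers": 232},
  {"delta_pos": [0,0,-0.6],"roll": 0,"fingers": 232},
  {"delta_pos": [0,0,-0.4],"roll": 0,"fingers": 232},
  {"delta_pos": [0,0,0],"roll": 0,"fingers": 232},
])

```text
time_s: 17.13
position: [424.0, -141.4, 109.7]
tool_rot: [0.0, 1.0, 0.027, 0.0]
contact_force: [0.2, -0.9, -0.2]
opening: 7.6
```

Request:
jog_arm([
  {"delta_pos": [0,0,-0.2],"roll": 0,"fingers": 232},
  {"delta_pos": [0.6,0.03,0],"roll": 0,"fingers": 232},
  {"delta_pos": [0.5,0.03,0],"roll": 0,"fingers": 232},
  {"delta_pos": [0.4,0.02,0],"roll": 0,"fingers": 232},
  {"delta_pos": [0.4,0.02,0],"roll": 0,"fingers": 232},
  {"delta_pos": [0.4,0.02,0],"roll": 0,"fingers": 232},
  {"delta_pos": [0.4,0.02,0],"roll": 0,"fingers": 232},
  {"delta_pos": [0.4,0.02,0],"roll": 0,"fingers": 232},
  {"delta_pos": [0.4,0.02,0],"roll": 0,"fingers": 232},
  {"delta_pos": [0,0,0],"roll": 0,"fingers": 232},
])

```text
time_s: 17.97
position: [459.7, -139.5, 107.3]
tool_rot: [0.0, 1.0, 0.026, 0.0]
contact_force: [-0.7, 0.4, -0.4]
opening: 8.0
```

Request:
jog_arm([
  {"delta_pos": [0.2,0.01,0],"roll": 0,"fingers": 232},
  {"delta_pos": [0.2,0.01,0],"roll": 0,"fingers": 232},
  {"delta_pos": [0,0,0],"roll": 0,"fingers": 232},
])

```text
time_s: 18.22
position: [463.0, -139.2, 107.3]
tool_rot: [0.0, 1.0, 0.026, 0.0]
contact_force: [0.0, 0.7, -1.1]
opening: 7.5
```

Looking from here costs nothing in motion, so I'll check where the strips are.

```bash
python3 - <<'E'
from h import *
p,d,c=snap('wrist','w10');o=get_obs();print(o['position'],o['contact_force'])
strips('w10',z=105)
cv2.imwrite('pics/w10c.png',cv2.resize(p[90:350,200:460,::-1],None,fx=2.2,fy=2.2))
E
```

```text
[ 462.93379429 -139.22010411  107.29289582] [-0.30441434 -0.5998438   0.50961412]
px [324. 185.] xy 501.1 -138.5 LxW 54.6 11.7 ang 3.2
px [283. 193.] xy 496.1 -119.9 LxW 54.7 12.0 ang 4.4
px [369. 195.] xy 497.6 -159.3 LxW 54.9 11.8 ang 175.6
```

View pics/w10c.png

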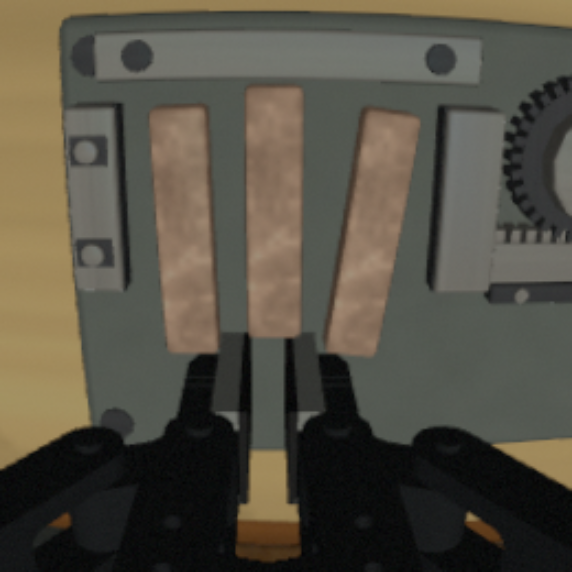

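Strip 2 is nearly at the stop. Strips 1 and 3 were pushed by the finger edges and splay about 4° each, around 5 mm short. I'll butt strip 2, then push each outer strip with the fingers closed.

Request:
jog_arm([
  {"delta_pos": [0.1,0,0],"roll": 0,"fingers": 232},
  {"delta_pos": [0.1,0,0],"roll": 0,"fingers": 232},
  {"delta_pos": [0.1,0,0],"roll": 0,"fingers": 232},
  {"delta_pos": [0,0,0],"roll": 0,"fingers": 232},
])

```text
time_s: 18.6
position: [464.6, -139.1, 107.2]
tool_rot: [-0.0, 1.0, 0.026, -0.001]
contact_force: [-5.4, -1.8, 2.8]
opening: 7.4
```

Request:
jog_arm([
  {"delta_pos": [-2,-0.1,0],"roll": 0,"fingers": 232},
  {"delta_pos": [-0.5,0,0],"roll": 0,"fingers": 255},
  {"delta_pos": [0,1.7,0],"roll": 0,"fingers": 255},
  {"delta_pos": [0,0.1,0],"roll": 0,"fingers": 255},
  {"delta_pos": [1,0,0],"roll": 0,"fingers": 255},
  {"delta_pos": [0.4,0,0],"roll": 0,"fingers": 255},
  {"delta_pos": [0.4,0,0],"roll": 0,"fingers": 255},
  {"delta_pos": [0.3,0.02,0],"roll": 0,"fingers": 255},
  {"delta_pos": [0,0,0],"roll": 0,"fingers": 255},
])

```text
time_s: 19.35
position: [462.7, -122.4, 107.2]
tool_rot: [0.0, 1.0, 0.026, 0.0]
contact_force: [-0.8, -0.1, 0.3]
opening: 0.0
```

Request:
jog_arm([
  {"delta_pos": [0.1,0,0],"roll": 0,"fingers": 255},
  {"delta_pos": [0.1,0,0],"roll": 0,"fingers": 255},
  {"delta_pos": [0,0,0],"roll": 0,"fingers": 255},
])

```text
time_s: 19.6
position: [463.6, -122.0, 107.2]
tool_rot: [-0.0, 1.0, 0.026, -0.0]
contact_force: [0.1, -0.2, -0.2]
opening: 0.5
```

Request:
jog_arm([
  {"delta_pos": [0.1,0,0],"roll": 0,"fingers": 255},
  {"delta_pos": [0.1,0,0],"roll": 0,"fingers": 255},
  {"delta_pos": [0,0,0],"roll": 0,"fingers": 255},
])

```text
time_s: 19.85
position: [463.8, -121.9, 107.1]
tool_rot: [-0.0, 1.0, 0.027, -0.002]
contact_force: [-5.9, -1.7, 4.4]
opening: -0.2
```

Request:
jog_arm([
  {"delta_pos": [-2,0,0],"roll": 0,"fingers": 255},
  {"delta_pos": [-0.5,-1.5,0],"roll": 0,"fingers": 255},
  {"delta_pos": [0,-2,0],"roll": 0,"fingers": 255},
  {"delta_pos": [0,0,0],"roll": 0,"fingers": 255},
  {"delta_pos": [1,0,0],"roll": 0,"fingers": 255},
  {"delta_pos": [0.4,0,0],"roll": 0,"fingers": 255},
  {"delta_pos": [0.4,0,0],"roll": 0,"fingers": 255},
  {"delta_pos": [0.4,0,0],"roll": 0,"fingers": 255},
  {"delta_pos": [0.2,0,0],"roll": 0,"fingers": 255},
  {"delta_pos": [0,0,0],"roll": 0,"fingers": 255},
])

```text
time_s: 20.68
position: [464.6, -156.4, 107.1]
tool_rot: [-0.0, 1.0, 0.027, -0.001]
contact_force: [-1.1, 0.9, 0.5]
opening: 0.2
```

Request:
jog_arm([
  {"delta_pos": [0.1,0,0],"roll": 0,"fingers": 255},
  {"delta_pos": [0,0,0],"roll": 0,"fingers": 255},
])

```text
time_s: 20.85
position: [464.9, -156.5, 107.1]
tool_rot: [-0.0, 1.0, 0.027, -0.001]
contact_force: [-3.3, 0.8, 2.0]
opening: 0.1
```

All three strips are butted now, though the outer two are splayed. Plan for the lever: cage the handle, close lightly to square the strips, swing back, push them flush again, then tighten. Going above the handle.

Request:
jog_arm([
  {"delta_pos": [-1.5,0,0],"roll": 0,"fingers": 255},
  {"delta_pos": [0,0,4],"roll": 0,"fingers": 255},
  {"delta_pos": [0,0,4],"roll": 0,"fingers": 255},
  {"delta_pos": [0,-1.5,3],"roll": 6.5,"fingers": 165},
  {"delta_pos": [0.3,-1.5,0],"roll": 6.5,"fingers": 165},
  {"delta_pos": [0.3,-1.5,0],"roll": 6.5,"fingers": 165},
  {"delta_pos": [0.3,-1.5,0],"roll": 6.5,"fingers": 165},
  {"delta_pos": [0.3,-1.5,0],"roll": 6.5,"fingers": 165},
  {"delta_pos": [0.3,-1.5,0],"roll": 6.5,"fingers": 165},
  {"delta_pos": [0.3,-1.5,0],"roll": 6.5,"fingers": 165},
])

```text
time_s: 21.68
position: [469.2, -262.9, 217.5]
tool_rot: [0.001, 0.911, 0.413, 0.001]
contact_force: [1.0, -0.9, -0.1]
opening: 30.4
```

Request:
jog_arm([
  {"delta_pos": [0,0,0],"roll": 0,"fingers": 165},
  {"delta_pos": [0,0,0],"roll": 0,"fingers": 165},
  {"delta_pos": [0,0,0],"roll": 0,"fingers": 165},
  {"delta_pos": [0,0,0],"roll": 0,"fingers": 165},
])

```text
time_s: 22.02
position: [468.6, -261.1, 217.3]
tool_rot: [-0.0, 0.912, 0.41, 0.0]
contact_force: [-0.4, 1.0, 0.2]
opening: 30.1
```

```bash
python3 - <<'E'
from h import *
p,d,c=snap('wrist','w11');o=get_obs();print(o['position'],o['tool_rot'],o['opening'],o['qpos'].round(2))
strips('w11',z=105)
P=c['pose'];pts=[]
for v in range(0,400):
  for u in range(0,640):
    if d[v,u]<=0 : continue
    if d[v,u]<260:
      oo,r=ray(c,u,v,True);q=oo+r*d[v,u]/-(P[:3,:3].T@r)[2]
      if 118<q[2]<160 and np.hypot(q[0]-468,q[1]+260)<35: pts.append(list(q)+[u,v])
pts=np.array(pts);print(len(pts),pts.min(0).round(1),pts.max(0).round(1))
t=pts[pts[:,2]>pts[:,2].max()-3];print(t.mean(0).round(1),len(t))
cv2.imwrite('pics/w11c.png',p[:,:,::-1])
E
```

```text
[ 468.62389037 -261.12861341  217.36171205] [-1.11490785e-04  9.11873860e-01  4.10470508e-01  1.12976984e-04] 30.445946222046697 [-0.72  0.25  1.6   0.    1.29  0.01]
px [236.  45.] xy 501.7 -120.9 LxW 54.5 13.3 ang 3.3
px [252.  59.] xy 502.4 -139.2 LxW 54.6 12.9 ang 3.5
px [270.  77.] xy 503.0 -159.8 LxW 54.7 12.4 ang 175.7
564 [ 461.5 -269.7  118.2  313.   195. ] [ 477.  -254.5  151.3  334.   225. ]
[ 469.  -262.4  149.7  323.7  217. ] 249
```

View pics/w11c.png

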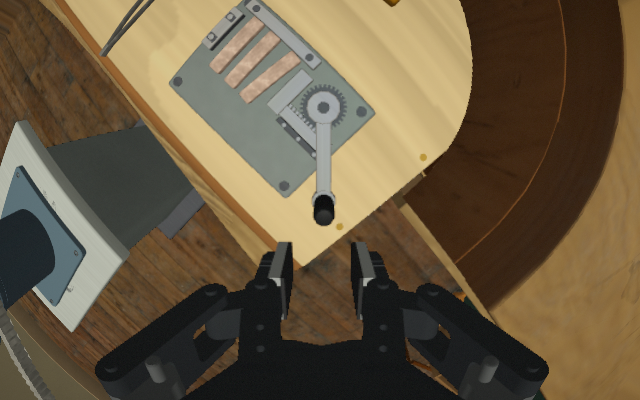

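The handle centre is (469,-262) with its top at z≈151, between the fingers. I'll go down around it and work out the arc steps.

Request:
jog_arm([
  {"delta_pos": [0.05,-0.1,-4],"roll": 0,"fingers": 165},
  {"delta_pos": [0,0,-3.6],"roll": 0,"fingers": 165},
  {"delta_pos": [0,0,0],"roll": 0,"fingers": 165},
  {"delta_pos": [0,0,0],"roll": 0,"fingers": 165},
  {"delta_pos": [0,0,-1],"roll": 0,"fingers": 165},
  {"delta_pos": [0,0,-0.4],"roll": 0,"fingers": 200},
  {"delta_pos": [0,0,0],"roll": 0,"fingers": 200},
  {"delta_pos": [0,0,0],"roll": 0,"fingers": 200},
])

```text
time_s: 22.73
position: [469.6, -263.3, 128.2]
tool_rot: [0.001, 0.912, 0.411, 0.0]
contact_force: [-0.0, -1.1, -0.1]
opening: 18.3
```

```bash
python3 - <<'E'
import numpy as np
c=np.array([517.6,-205.7]);a0=-130.7
P=lambda t:c+74.8*np.array([np.cos(np.radians(a0-t)),np.sin(np.radians(a0-t))])
for t in range(0,105,6): print(t,round(np.radians(t),2),P(t).round(1),((P(t+6)-P(t))/10).round(2))
from h import *
print(onz(load('w11')[2],323,107,118,True))
E
```

```text
0 0.0 [ 468.8 -262.4] [-0.57  0.54]
6 0.1 [ 463.2 -257. ] [-0.51  0.6 ]
12 0.21 [ 458.1 -251. ] [-0.44  0.65]
18 0.31 [ 453.7 -244.6] [-0.37  0.69]
24 0.42 [ 450.  -237.7] [-0.3   0.72]
30 0.52 [ 447.  -230.4] [-0.22  0.75]
36 0.63 [ 444.8 -222.9] [-0.14  0.77]
42 0.73 [ 443.4 -215.2] [-0.06  0.78]
48 0.84 [ 442.8 -207.4] [0.02 0.78]
54 0.94 [ 443.1 -199.6] [0.1  0.78]
60 1.05 [ 444.1 -191.8] [0.19 0.76]
66 1.15 [ 446.  -184.2] [0.26 0.74]
72 1.26 [ 448.6 -176.8] [0.34 0.71]
78 1.36 [ 452.  -169.8] [0.41 0.67]
84 1.47 [ 456.1 -163.1] [0.48 0.62]
90 1.57 [ 460.9 -156.9] [0.54 0.57]
96 1.68 [ 466.3 -151.3] [0.6  0.51]
102 1.78 [ 472.3 -146.2] [0.65 0.44]
[ 518.10815009 -206.3095439   118.        ]
```

Request:
jog_arm([
  {"delta_pos": [-0.57,0.54,0],"roll": -6,"fingers": 200},
  {"delta_pos": [-0.51,0.6,0],"roll": -6,"fingers": 200},
  {"delta_pos": [-0.44,0.65,0],"roll": -6,"fingers": 200},
  {"delta_pos": [-0.37,0.69,0],"roll": -6,"fingers": 200},
  {"delta_pos": [-0.3,0.72,0],"roll": -6,"fingers": 200},
  {"delta_pos": [-0.22,0.75,0],"roll": -6,"fingers": 200},
  {"delta_pos": [-0.14,0.77,0],"roll": -6,"fingers": 200},
])

```text
time_s: 23.32
position: [444.4, -217.1, 128.5]
tool_rot: [0.002, 0.999, 0.054, 0.001]
contact_force: [1.5, -2.9, -1.1]
opening: 18.7
```

Request:
jog_arm([
  {"delta_pos": [-0.06,0.78,0],"roll": -6,"fingers": 200},
  {"delta_pos": [0.02,0.78,0],"roll": -6,"fingers": 200},
  {"delta_pos": [0.1,0.78,0],"roll": -6,"fingers": 200},
  {"delta_pos": [0.19,0.76,0],"roll": -6,"fingers": 200},
  {"delta_pos": [0.26,0.74,0],"roll": -6,"fingers": 200},
  {"delta_pos": [0.34,0.71,0],"roll": -6,"fingers": 200},
  {"delta_pos": [0.41,0.67,0],"roll": -6,"fingers": 200},
  {"delta_pos": [0,0,0],"roll": 0,"fingers": 200},
])

```text
time_s: 23.98
position: [457.0, -163.5, 128.3]
tool_rot: [0.0, 0.952, -0.306, 0.001]
contact_force: [0.1, -0.1, -0.8]
opening: 18.3
```

Request:
jog_arm([
  {"delta_pos": [0.16,0.2,0],"roll": -2,"fingers": 200},
  {"delta_pos": [0.16,0.2,0],"roll": -2,"fingers": 200},
  {"delta_pos": [0.16,0.2,0],"roll": -2,"fingers": 200},
])

```text
time_s: 24.23
position: [461.0, -158.5, 128.2]
tool_rot: [0.001, 0.936, -0.353, 0.0]
contact_force: [-2.5, -2.4, 3.2]
opening: 18.3
```

```bash
python3 - <<'E'
from h import *
p,d,c=snap('wrist','w12');o=get_obs();print(o['position'],o['contact_force'])
strips('w12',z=105)
E
```

```text
[ 461.24402596 -158.20764374  128.21577943] [-2.88456453 -1.10189795  2.81295195]
px [233. 225.] xy 501.6 -128.6 LxW 55.9 37.3 ang 2.5
```

The strips now form a block 55.9 × 37.3 mm at 2.5°, so they are side by side to within about 1 mm. I'll swing the lever back out of the way, push the ends flush, then close for good.

Request:
jog_arm([
  {"delta_pos": [-0.48,-0.62,0],"roll": 6,"fingers": 200},
  {"delta_pos": [-0.41,-0.67,0],"roll": 6,"fingers": 200},
  {"delta_pos": [-0.34,-0.71,0],"roll": 6,"fingers": 200},
  {"delta_pos": [-0.26,-0.74,0],"roll": 6,"fingers": 200},
  {"delta_pos": [-0.19,-0.76,0],"roll": 6,"fingers": 200},
  {"delta_pos": [-0.1,-0.78,0],"roll": 6,"fingers": 200},
  {"delta_pos": [-0.02,-0.78,0],"roll": 6,"fingers": 200},
  {"delta_pos": [0,0,0],"roll": 0,"fingers": 190},
  {"delta_pos": [0,0,0],"roll": 0,"fingers": 180},
])

```text
time_s: 25.03
position: [443.2, -208.6, 127.6]
tool_rot: [0.0, 1.0, 0.004, 0.0]
contact_force: [-0.5, 0.5, 0.1]
opening: 25.1
```

Request:
jog_arm([
  {"delta_pos": [0,0,0],"roll": 0,"fingers": 180},
  {"delta_pos": [0,0,3],"roll": 0,"fingers": 180},
  {"delta_pos": [0,0,4],"roll": 0,"fingers": 180},
  {"delta_pos": [0,2,1],"roll": 2,"fingers": 200},
  {"delta_pos": [0,2,0],"roll": 2,"fingers": 200},
  {"delta_pos": [0,2,0],"roll": 2,"fingers": 200},
  {"delta_pos": [0,1.5,0],"roll": 0,"fingers": 200},
  {"delta_pos": [0,0,0],"roll": 0,"fingers": 200},
  {"delta_pos": [0,0,0],"roll": 0,"fingers": 200},
])

```text
time_s: 25.78
position: [443.0, -132.5, 207.5]
tool_rot: [0.0, 0.998, 0.057, 0.0]
contact_force: [0.6, -0.3, 0.4]
opening: 18.6
```

```bash
python3 - <<'E'
from h import *
p,d,c=snap('wrist','w13');o=get_obs();print(o['position'],o['tool_rot'],o['contact_force'])
strips('w13',z=105)
cv2.imwrite('pics/w13c.png',cv2.resize(p[80:350,190:500,::-1],None,fx=2.2,fy=2.2))
E
```

```text
[ 443.16572943 -133.20077099  207.4108346 ] [3.16836474e-04 9.98373917e-01 5.70036025e-02 1.03447025e-04] [-0.12725136  0.01520571  0.84199107]
px [324. 126.] xy 501.3 -127.6 LxW 56.0 35.6 ang 2.6
```

View pics/w13c.png

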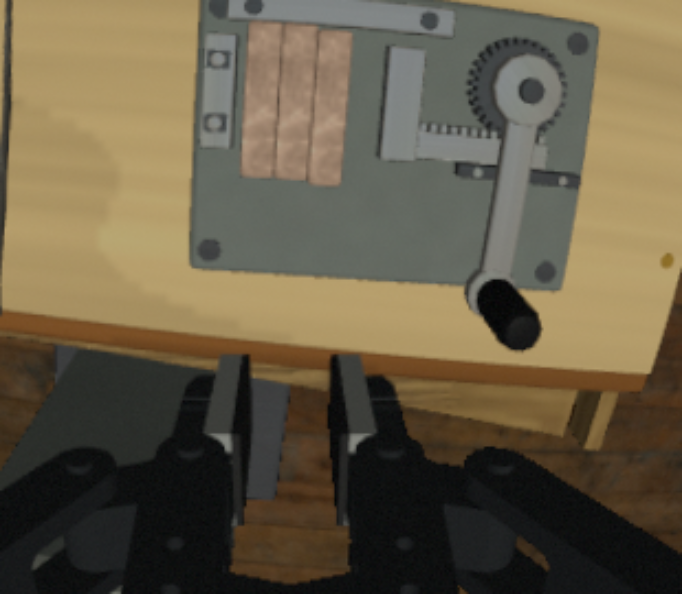

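The strips are together, near the back jaw and the stop, with the third one about 1 mm short at the bottom right. I'll push the ends one by one with closed fingers, third strip first.

Request:
jog_arm([
  {"delta_pos": [0.5,-0.8,-4],"roll": -3.5,"fingers": 255},
  {"delta_pos": [0,0,-4],"roll": 0,"fingers": 255},
  {"delta_pos": [0,0,-1.3],"roll": 0,"fingers": 255},
  {"delta_pos": [0,0,0],"roll": 0,"fingers": 255},
  {"delta_pos": [0,0,0],"roll": 0,"fingers": 255},
  {"delta_pos": [0,0,-0.5],"roll": 0,"fingers": 255},
  {"delta_pos": [0,0,0],"roll": 0,"fingers": 255},
])

```text
time_s: 26.42
position: [448.9, -142.0, 110.1]
tool_rot: [0.001, 1.0, 0.026, 0.001]
contact_force: [-0.2, 0.2, -0.0]
opening: 0.1
```

Request:
jog_arm([
  {"delta_pos": [0,0.1,-0.25],"roll": 0,"fingers": 255},
  {"delta_pos": [0.5,0,0],"roll": 0,"fingers": 255},
  {"delta_pos": [0.4,0,0],"roll": 0,"fingers": 255},
  {"delta_pos": [0.3,0,0],"roll": 0,"fingers": 255},
  {"delta_pos": [0.2,0,0],"roll": 0,"fingers": 255},
  {"delta_pos": [0.1,0,0],"roll": 0,"fingers": 255},
  {"delta_pos": [0,0,0],"roll": 0,"fingers": 255},
])

```text
time_s: 27.0
position: [463.4, -140.2, 106.8]
tool_rot: [0.0, 1.0, 0.026, 0.0]
contact_force: [0.6, -0.4, 0.2]
opening: -0.0
```

Request:
jog_arm([
  {"delta_pos": [0.1,0,0],"roll": 0,"fingers": 255},
  {"delta_pos": [0,0,0],"roll": 0,"fingers": 255},
])

```text
time_s: 27.17
position: [464.1, -140.1, 106.7]
tool_rot: [-0.0, 1.0, 0.026, -0.0]
contact_force: [-0.6, -0.0, 0.6]
opening: 0.1
```

Request:
jog_arm([
  {"delta_pos": [0.1,0,0],"roll": 0,"fingers": 255},
  {"delta_pos": [0.1,0,0],"roll": 0,"fingers": 255},
  {"delta_pos": [0,0,0],"roll": 0,"fingers": 255},
])

```text
time_s: 27.42
position: [464.6, -140.1, 106.7]
tool_rot: [-0.0, 1.0, 0.027, -0.002]
contact_force: [-6.1, -1.0, 2.6]
opening: -0.2
```

Request:
jog_arm([
  {"delta_pos": [-1.2,0,0],"roll": 0,"fingers": 255},
  {"delta_pos": [0,1.2,0],"roll": 0,"fingers": 255},
  {"delta_pos": [0,0,0],"roll": 0,"fingers": 255},
  {"delta_pos": [0.5,0,0],"roll": 0,"fingers": 255},
  {"delta_pos": [0.3,0,0],"roll": 0,"fingers": 255},
  {"delta_pos": [0.2,0,0],"roll": 0,"fingers": 255},
  {"delta_pos": [0.1,0,0],"roll": 0,"fingers": 255},
  {"delta_pos": [0,0,0],"roll": 0,"fingers": 255},
])

```text
time_s: 28.08
position: [464.1, -128.3, 106.7]
tool_rot: [-0.0, 1.0, 0.027, -0.002]
contact_force: [-6.6, -0.8, 4.7]
opening: -0.0
```

Request:
jog_arm([
  {"delta_pos": [-1.2,0,0],"roll": 0,"fingers": 255},
  {"delta_pos": [0,1.2,0],"roll": 0,"fingers": 255},
  {"delta_pos": [0,0,0],"roll": 0,"fingers": 255},
  {"delta_pos": [0.5,0,0],"roll": 0,"fingers": 255},
  {"delta_pos": [0.3,0,0],"roll": 0,"fingers": 255},
  {"delta_pos": [0.2,0,0],"roll": 0,"fingers": 255},
  {"delta_pos": [0.1,0,0],"roll": 0,"fingers": 255},
  {"delta_pos": [0,0,0],"roll": 0,"fingers": 255},
])

```text
time_s: 28.75
position: [463.5, -116.4, 106.7]
tool_rot: [-0.0, 1.0, 0.027, -0.001]
contact_force: [-4.4, -1.3, 3.6]
opening: 0.2
```

All three ends meet the stop at 464.6, 464.1 and 463.5, which matches the stop's slope. Going back to the lever.

Request:
jog_arm([
  {"delta_pos": [-1.1,0,0],"roll": 0,"fingers": 255},
  {"delta_pos": [0,0,4],"roll": 0,"fingers": 165},
  {"delta_pos": [0,0,4],"roll": 0,"fingers": 165},
  {"delta_pos": [0,-2,2],"roll": 0,"fingers": 165},
  {"delta_pos": [-0.4,-2.5,0],"roll": -2.5,"fingers": 165},
  {"delta_pos": [-0.4,-2.5,0],"roll": 0,"fingers": 165},
  {"delta_pos": [-0.2,-2.1,0],"roll": 0,"fingers": 165},
  {"delta_pos": [0,0,0],"roll": 0,"fingers": 165},
  {"delta_pos": [0,0,0],"roll": 0,"fingers": 165},
  {"delta_pos": [0,0,0],"roll": 0,"fingers": 165},
])

```text
time_s: 29.58
position: [442.8, -206.7, 206.5]
tool_rot: [-0.0, 1.0, 0.004, -0.0]
contact_force: [1.2, -0.0, -0.0]
opening: 30.1
```

```bash
python3 - <<'E'
from h import *
p,d,c=snap('wrist','w14');o=get_obs();print(o['position'],o['tool_rot'],o['contact_force'])
P=c['pose'];pts=[]
for v in range(100,330):
  for u in range(200,450):
    if 0<d[v,u]<260:
      oo,r=ray(c,u,v,True);q=oo+r*d[v,u]/-(P[:3,:3].T@r)[2]
      if 148<q[2]<154 and np.hypot(q[0]-443,q[1]+207)<25: pts.append(q)
pts=np.array(pts);print(len(pts),pts.mean(0))
strips('w14',z=105)
E
```

```text
[ 442.87938354 -206.36055115  206.57345475] [-4.06277876e-04  9.99989359e-01  4.59334730e-03 -1.37129414e-04] [-0.21693322  0.03089175 -0.36286468]
293 [ 443.66956392 -207.47138483  149.61448111]
px [223. 127.] xy 502.0 -128.5 LxW 54.5 37.0 ang 2.9
px [ 10. 203.] xy 435.3 186.7 LxW 51.0 19.8 ang 179.8
```

The block is now 54.5 × 37.0 mm at 2.9°, so it is flush. I'll go down and swing the lever.

Request:
jog_arm([
  {"delta_pos": [0,-0.1,-4],"roll": 0,"fingers": 165},
  {"delta_pos": [0,0,-3.8],"roll": 0,"fingers": 165},
  {"delta_pos": [0,0,0],"roll": 0,"fingers": 165},
  {"delta_pos": [0,0,0],"roll": 0,"fingers": 200},
  {"delta_pos": [0,0,0],"roll": 0,"fingers": 200},
  {"delta_pos": [0,0,0],"roll": 0,"fingers": 200},
])

```text
time_s: 30.13
position: [444.5, -208.7, 131.0]
tool_rot: [0.001, 1.0, 0.005, 0.001]
contact_force: [-0.0, 0.8, -1.5]
opening: 18.3
```

Request:
jog_arm([
  {"delta_pos": [0.02,0.78,0],"roll": -6,"fingers": 200},
  {"delta_pos": [0.1,0.78,0],"roll": -6,"fingers": 200},
  {"delta_pos": [0.19,0.76,0],"roll": -6,"fingers": 200},
  {"delta_pos": [0.26,0.74,0],"roll": -6,"fingers": 200},
  {"delta_pos": [0.34,0.71,0],"roll": -6,"fingers": 200},
  {"delta_pos": [0.41,0.67,0],"roll": -6,"fingers": 200},
  {"delta_pos": [0.48,0.62,0],"roll": -6,"fingers": 200},
  {"delta_pos": [0,0,0],"roll": 0,"fingers": 200},
])

```text
time_s: 30.8
position: [462.7, -157.8, 131.0]
tool_rot: [0.0, 0.935, -0.355, 0.002]
contact_force: [0.3, -0.7, -0.2]
opening: 18.2
```

Request:
jog_arm([
  {"delta_pos": [0.135,0.143,0],"roll": -1.5,"fingers": 200},
  {"delta_pos": [0.135,0.143,0],"roll": -1.5,"fingers": 200},
])

```text
time_s: 30.97
position: [464.4, -155.9, 130.8]
tool_rot: [0.001, 0.926, -0.377, 0.002]
contact_force: [-2.2, -2.5, 3.7]
opening: 18.6
```

Request:
jog_arm([
  {"delta_pos": [0.14,0.135,0],"roll": -1.5,"fingers": 200},
])

```text
time_s: 31.05
position: [465.7, -154.6, 130.7]
tool_rot: [0.001, 0.921, -0.389, 0.001]
contact_force: [-2.9, -2.4, 3.0]
opening: 18.3
```

Request:
jog_arm([
  {"delta_pos": [0.07,0.065,0],"roll": -0.75,"fingers": 200},
])

```text
time_s: 31.13
position: [466.5, -153.8, 130.6]
tool_rot: [0.001, 0.918, -0.396, 0.001]
contact_force: [-2.1, -2.9, 3.5]
opening: 18.5
```

Request:
jog_arm([
  {"delta_pos": [0.145,0.13,0],"roll": -1.5,"fingers": 200},
  {"delta_pos": [0.145,0.13,0],"roll": -1.5,"fingers": 200},
])

```text
time_s: 31.3
position: [469.2, -151.1, 130.2]
tool_rot: [0.001, 0.908, -0.42, 0.001]
contact_force: [-3.2, -2.8, 2.5]
opening: 18.3
```

Request:
jog_arm([
  {"delta_pos": [0.075,0.063,0],"roll": -0.75,"fingers": 200},
])

```text
time_s: 31.38
position: [470.0, -150.4, 130.1]
tool_rot: [0.0, 0.905, -0.426, 0.001]
contact_force: [-1.1, -2.4, 2.8]
opening: 18.5
```

Request:
jog_arm([
  {"delta_pos": [0.075,0.063,0],"roll": -0.75,"fingers": 200},
])

```text
time_s: 31.47
position: [470.7, -149.6, 129.8]
tool_rot: [0.0, 0.902, -0.432, 0.001]
contact_force: [-3.0, -2.7, 2.2]
opening: 18.3
```

Request:
jog_arm([
  {"delta_pos": [0.075,0.06,0],"roll": -0.75,"fingers": 200},
])

```text
time_s: 31.55
position: [471.3, -148.8, 129.5]
tool_rot: [0.0, 0.899, -0.438, 0.001]
contact_force: [-2.2, -2.7, 3.2]
opening: 18.6
```

Request:
jog_arm([
  {"delta_pos": [0.08,0.06,0],"roll": -0.75,"fingers": 200},
])

```text
time_s: 31.63
position: [471.9, -148.2, 129.3]
tool_rot: [0.0, 0.896, -0.444, 0.0]
contact_force: [-4.2, -5.8, 5.2]
opening: 18.4
```

Request:
jog_arm([
  {"delta_pos": [0.08,0.055,0],"roll": -0.75,"fingers": 200},
])

```text
time_s: 31.72
position: [472.3, -148.0, 129.2]
tool_rot: [0.001, 0.893, -0.45, 0.0]
contact_force: [-7.8, -6.1, 6.5]
opening: 18.3
```

Request:
jog_arm([
  {"delta_pos": [0.04,0.027,0],"roll": -0.4,"fingers": 200},
])

```text
time_s: 31.8
position: [472.5, -148.0, 129.2]
tool_rot: [0.001, 0.891, -0.453, -0.0]
contact_force: [-6.9, -7.5, 6.9]
opening: 18.6
```

Request:
jog_arm([
  {"delta_pos": [0.015,0.012,0],"roll": 0,"fingers": 200},
])

```text
time_s: 31.88
position: [472.5, -147.9, 129.2]
tool_rot: [0.001, 0.892, -0.453, -0.0]
contact_force: [-7.8, -6.8, 6.0]
opening: 18.3
```

The tangential force is about 10.4 N, or 7 N over the drag: a good grip. Letting go and rising.

Request:
jog_arm([
  {"delta_pos": [0,0,0],"roll": 0,"fingers": 165},
  {"delta_pos": [0,0,0],"roll": 0,"fingers": 165},
  {"delta_pos": [0,0,1],"roll": 0,"fingers": 165},
  {"delta_pos": [0,0,3],"roll": 0,"fingers": 165},
  {"delta_pos": [0,0,3],"roll": 0,"fingers": 165},
  {"delta_pos": [-1,-2,2],"roll": 7,"fingers": 165},
  {"delta_pos": [-1,-2,0],"roll": 7,"fingers": 165},
  {"delta_pos": [-1,-2,0],"roll": 7,"fingers": 165},
  {"delta_pos": [0,-2,0],"roll": 7,"fingers": 165},
  {"delta_pos": [0,0,0],"roll": 7,"fingers": 165},
])

```text
time_s: 32.72
position: [443.3, -229.6, 219.8]
tool_rot: [0.001, 0.987, -0.162, 0.001]
contact_force: [0.2, 0.2, 0.0]
opening: 30.3
```

Request:
jog_arm([
  {"delta_pos": [0,0,0],"roll": 7,"fingers": 165},
  {"delta_pos": [0,0,0],"roll": 7,"fingers": 165},
  {"delta_pos": [0,0,0],"roll": 7,"fingers": 165},
  {"delta_pos": [0,0,0],"roll": 0,"fingers": 165},
  {"delta_pos": [0,0,0],"roll": 0,"fingers": 165},
])

```text
time_s: 33.13
position: [443.4, -226.4, 219.2]
tool_rot: [-0.0, 1.0, 0.017, 0.0]
contact_force: [-0.8, 0.7, 0.5]
opening: 30.6
```

```bash
python3 - <<'E'
from h import *
p,d,c=snap('wrist','w15');o=get_obs();print(o['position'],o['tool_rot'],o['contact_force'])
strips('w15',z=105)
t,_,_=snap('top','top1');strips('top1',fish=False,z=93,amin=30,roi=(160,150,440,265))
p0,_,_=load('top0'); df=(np.abs(t.astype(int)-p0).max(2)>60)
print('changed px brush/wax/tweezers/strips:',df[130:155,210:280].sum(),df[140:165,355:390].sum(),df[215:268,298:310].sum())
cv2.imwrite('pics/w15c.png',cv2.resize(p[20:300,160:480,::-1],None,fx=2.1,fy=2.1))
E
```

```text
[ 443.38570384 -226.46215156  219.12493083] [-7.41870542e-05  9.99861244e-01  1.66564123e-02  2.27264330e-04] [-0.01664503 -0.38657682  0.42732515]
px [202. 125.] xy 501.7 -124.8 LxW 55.1 37.5 ang 1.7
px [  8. 193.] xy 434.5 186.4 LxW 51.2 21.7 ang 1.5
px [201. 190.] xy 563.2 203.0 LxW 52.7 12.0 ang 2.4
px [360. 215.] xy 502.5 -124.2 LxW 54.7 36.0 ang 2.8
px [197. 253.] xy 433.5 212.3 LxW 47.2 10.3 ang 179.4
changed px brush/wax/tweezers/strips: 0 0 0
```

View pics/w15c.png

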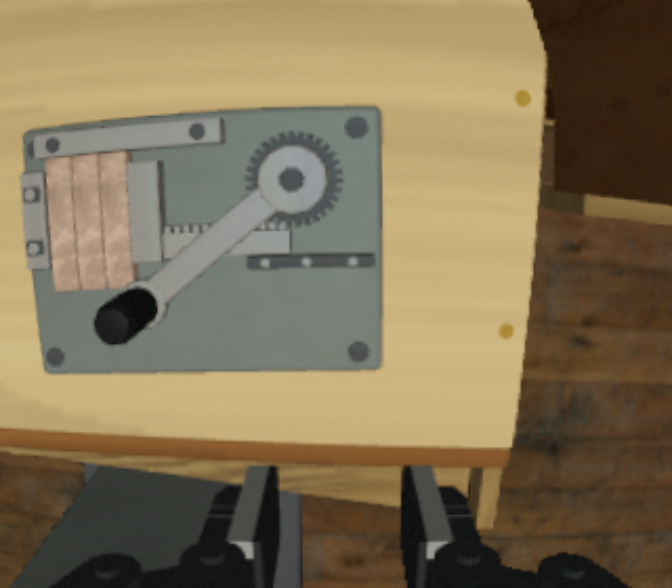

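The strips are held between the jaws, flush at the stop, with the lever over and the gripper clear. Handing in.

```bash
python3 -c "
from cell import *
print(finish_job())"
```

```text
the job is handed in; nothing more can be done
None
```

The gang of three is made up and clamped, and the job was handed in at about 33 s of the 72 s allowed.

- **Loading:** I laid the strips from (451,149) and (551,150) beside the one in the clamp and pushed them to the stop. I then closed the jaw lightly to square them, swung the lever back and pushed each end flush again with about 4 to 7 N.
- **Tightening:** I swung the lever to about 1.75 rad. The force at the handle was about 10.4 N, roughly 7 N over the drag, and then I let go.
- **Last checks:**
  - The three strips measure about 55 × 36–37.5 mm as a block. The final picture shows them against the stop and between both jaws.
  - The contact force is about zero.
  - The two strips left on the board are within 1 mm of where they lay.
  - The parts of the top picture with the brush, wax and tweezers did not change.
- **One disagreement:** the last wrist picture gave the block's angle as 1.7°, while the top camera gave 2.8° and the clamp itself is about 3°. I put this down to the handle covering part of the front ends, but did not look again.
- **Corrected on the way:**
  - My first positions assumed the board at z = 0; depth showed it at 85 mm, and I fixed that before going down.
  - The first push left the two outer strips splayed about 4°, so I pushed each one separately.

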